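Nip a stack of pulp bowls tight in the bench screw press

TASK

Push the upside-down stack of pulp bowls along the table into the mouth of the bench screw press until it sits against the two stop pins, centred under the round platen. Then wind the crank clockwise until the platen just touches the stack, add a further quarter turn to nip the bowls tight, and leave the press like that; do not over-tighten it and do not disturb the soup bowls, the timer or the roll of tape.

Things in the scene. Friction and masses are not known exactly. Their poses are not given: they have to be found in the camera images.
- screw_press: Grey bench screw press, bolted down. Origin on the table under the screw axis, z up; its mouth opens to its own +y (roughly the robot's left). Two columns 22 mm thick, 190 mm high at own x = -99 and +99 mm, y = 0 (166 mm clear between their low collars); feet 12 mm high, at own x 86 to 130 mm either side, y -80 to +20 mm. The table is the bed.
- head_mid (a point): Middle of the underside of the press's crosshead bar, which runs across the columns (232 mm long, 38 mm deep in y, 26 mm high); clamped at a height that differs from time to time, 136 to 144 mm above the table.
- pin_a (a point): Foot of one fixed upright stop pin (14 mm thick, 40 mm high), at the press's own x = -51, y = -61 mm. A stack pushed against both pins is centred under the screw.
- pin_b (a point): Foot of the other stop pin, at the press's own x = +51, y = -61 mm.
- bed (a point): Point on the table exactly under the screw axis, between the columns: where the centre of the stack must come to stand. (Not part of the job, but in the way of the arm: a tall tub of whisks stands on the left about world x 0.5 to 0.55, y 0.35 to 0.5, higher than the gripper's fingers.)
- stack: Loose stack of five off-white pulp bowls standing upside down, rims on the table: 145 to 153 mm across at the rims (lowest 22 mm), tapering to a flat top 66 mm up; 0.1 to 0.21 kg, slides easily, solid, not graspable across. Origin at the centre of its upper face, own z down. Starts in front of the mouth: 0.19 to 0.24 m out along the press's +y, own x -20 to +50 mm.
- crank (a joint): Crank angle (rad); grows when wound clockwise seen from above, which lowers screw, platen and crank 16 mm a turn (2.546 mm per rad). At 0 the arm points along the press's own +x, at q it points at angle -q about z. Starts between 0 and 3.5, goes to 16. Stays where it is left; turning takes 0.16 to 0.2 N m (some 3 N at the handle).
- handle (a point): Middle of the black upright crank handle: a fixed grip 21 mm thick, 55 mm high, on a flat arm, 72 mm from the screw axis; this point is 30 mm above the grip's foot and 25 mm below its top, 0.25 to 0.27 m above the table at first. It can be pushed round from behind with closed fingers.
- platen_face (a point): Centre of the underside of the round steel platen (88 mm across, 9 mm thick). It starts 75 to 92 mm above the table and touches the stack when 66 mm above it.
- platen (a joint): Spring take-up of the platen (m): 0 while it hangs free, grows as the screw goes on down after the platen has met something: 4 mm for a quarter turn past contact (about 15 N), 10 mm at most.
- tape: Bystander: roll of tape lying flat, 100 mm across, 25 mm high, origin under its centre; near the mouth on the press's +x side, at about own x = 145, y = 86 mm.
- timer: Bystander: round white kitchen timer with a red dial, 68 mm across, 36 mm high, origin under its centre; near the mouth on the press's -x side, at about own x = -136, y = 85 mm.
- soup_bowls: Bystander: nested black soup bowls, 130 mm across, 128 mm high, origin under the centre; behind the press on its -x side.
Mind the look-alikes: they are no part of the job. What is shaped like the stack but green is not meant.

How it is judged:
By the outcome, as a careful person would: the job done as asked, in the order asked, and still so for the second after the job is handed in, with the robot touching nothing.
It also fails if it takes over 72 s, if anything falls off the work surface, if the arm or the gripper's body presses on something with over 40 N, if the wrist force passes 120 N, or if a joint passes its speed limit or range.

ROBOT

A 7-joint arm with a two-finger parallel gripper is mounted at the origin on the work surface; the furniture and walls round the work are solid. World frame = base frame: x ahead of the robot, y to its left, z up, the work surface at z = 0. Lengths are in m, angles in rad, forces in N, time in s.
With the tool pointing down it reaches from about 0.425 to 0.825 m from the base axis. Payload 3.6 kg.
Tool frame: the origin (TCP) lies at the centre of the arm's flange, where the gripper is bolted on; the fingertips stand 173 mm ahead of it and the grasp point (between the pads) lies 155 mm ahead of it; y points along the fingers, z is the direction in which the jaws open and shut, and the axes are right-handed (so a half turn about y gives the same grasp; the last joint's range is limited). The gripper opens to 85 mm and grips with 20 to 120 N. Pads are 22 mm wide; open, the fingers measure 114 mm over their backs; the gripper's body (76 mm by 85 mm) begins 54 mm behind the grasp point. The pads swing forward as they close: fully open they stand 13 mm farther back than shut.
Start: joints at [1.149, 0.615, -0.013, 1.423, 0.008, 1.103, -0.04], TCP at [0.251, -0.6, 0.405] pointing down, gripper open.
Joint ranges: [-3.12, 3.12], [-0.3, 2.06], [-1.34, 1.32], [0.26, 2.42], [-1.36, 4.5], [0.01, 1.98], [-2.84, 2.84]. Speed limits (rad/s): [2.79, 2.79, 3.14, 3.14, 3.14, 3.14, 3.14].

INTERFACE

Orientations are given as [roll, pitch, yaw] about the fixed x, y, z axes, in that order (R = Rz(yaw) Ry(pitch) Rx(roll)).
In Python, from plant import get_obs, get_image, calibration, hand_in gives the robot as it stands. The module is installed in compiled form; this text tells all that it offers.
- The arm moves only by the tool jog_arm, never from a script. Its argument "increments" is a list of rows, each a list of 7 numbers: the opening, from 0 (shut) to 1 (fully open), then the shift along the world's x, y, z in cm, then the turn, a rotation vector about the world's x, y, z in rad. In form: [[jaw, x, y, z, wx, wy, wz], ...]. A call has 1 to 10 rows; each row shifts and turns the pose as measured when the row begins; what a row does not reach is not made up. A row lasts 1/10 s, in which the tool goes at most 50 mm and 8.59 degrees, less where a joint would pass 70% of its speed; a pose out of reach is approached as far as the arm can. A call is refused whole if a number of a shift passes 5 or a number of a turn 0.15, either way. A call with a gripper value outside its range is refused whole. The fingers move at their own pace and stop on an object; "grip_force" is the grip in N (left out, the last holds). Time passes only in rows, so rows that do not move let the fingers close. It gives the time, the measured TCP pose, the force and the opening at its end, in the units of the state.
- get_obs(): the state, without advancing time (a new reading comes with each control period).
- get_image(name): name is "side" or "top" or "wrist"; returns the picture (480x640x3 uint8, red, green, blue); there is no depth.
- calibration(name): a dict with "camera_matrix" (3x3 intrinsics, pixels), "origin" and "rotation" of the camera in the world. Camera axes: x right, y down, z forward; pixel columns grow to the right and rows downward; lengths in m; the calibration is good to about 2 mm. A picture is of the moment at which its call begins: read the wrist's pose just before it. calibration takes no time and is no camera call; for the wrist camera it gives the pose at the moment of the call.
- hand_in(): hands the job in, once; it reports no verdict.
The state is a dict: "clock": time; "qpos": joint angles; "dq": joint speeds; "tau": joint torques, N m; "ee_pos": TCP position; "tool_rot": TCP orientation; "force": force on the tool from outside, world axes, zero at the start; "wrist_torque": the same for the moment, N m; "finger_gap": finger opening in m.
Only numpy, scipy, OpenCV 4.12 (cv2) and the standard library are available. Lean on these libraries where they do the work, as an engineer would, in place of code of your own. Each camera call takes 0.05 s, during which the arm holds its last target.

## Working session

There is one attempt and no reset: what is moved stays moved. The work goes in short steps, Python scripts to look and compute and a tool call to move; the robot and the scene stay as the last step left them, time stands still between calls to the robot, and variables do not carry over. Pictures are saved under pics/ and viewed, and the job is handed in when it is done.

Besides the shell and the picture viewer there is one more tool, called after "Call:" in YAML: its name, and indented under it one key for each argument. jog_arm: Moves the arm, as the interface text tells. Its arguments: {"type":"object","properties":{"increments":{"type":"array"},"grip_force":{"type":"number"}},"required":["increments"]}

```bash
mkdir -p pics
python3 - <<'E'
from plant import *
import cv2,numpy as np
np.set_printoptions(precision=4,suppress=True)
o=get_obs();print({k:np.round(v,3) for k,v in o.items()})
for n in("side","top"):
    im=get_image(n);cv2.imwrite(f"pics/{n}0.png",im[:,:,::-1]);c=calibration(n);print(n,c)
E
```

```text
{'clock': np.float64(0.0), 'qpos': array([ 1.148,  0.616, -0.013,  1.425,  0.008,  1.103, -0.04 ]), 'dq': array([ 0.001,  0.001,  0.   , -0.   , -0.   , -0.   ,  0.   ]), 'tau': array([  0.   , -46.922,   0.26 , -17.103,   0.01 ,   0.01 ,   0.   ]), 'ee_pos': array([ 0.25 , -0.599,  0.404]), 'tool_rot': array([-1.573, -0.   , -2.746]), 'force': array([-0.429,  0.832,  0.153]), 'wrist_torque': array([-0.011, -0.029,  0.031]), 'finger_gap': np.float64(0.086)}
side {'camera_matrix': array([[509.2736,   0.    , 317.5513],
       [  0.    , 509.2736, 229.1379],
       [  0.    ,   0.    ,   1.    ]]), 'origin': array([-0.0437,  0.7883,  0.6223]), 'rotation': array([-2.0053,  0.0167, -2.5639])}
top {'camera_matrix': array([[596.5855,   0.    , 314.9184],
       [  0.    , 596.5855, 245.4238],
       [  0.    ,   0.    ,   1.    ]]), 'origin': array([ 0.293 , -0.045 ,  1.5131]), 'rotation': array([-2.9864,  0.0003, -1.5518])}
```

View pics/side0.png

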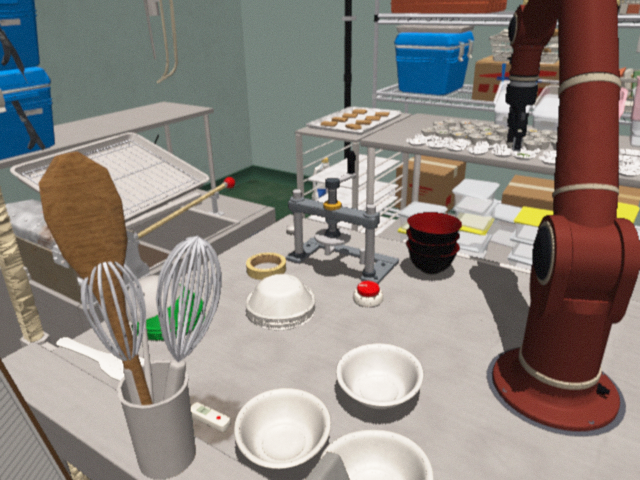

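View pics/top0.png

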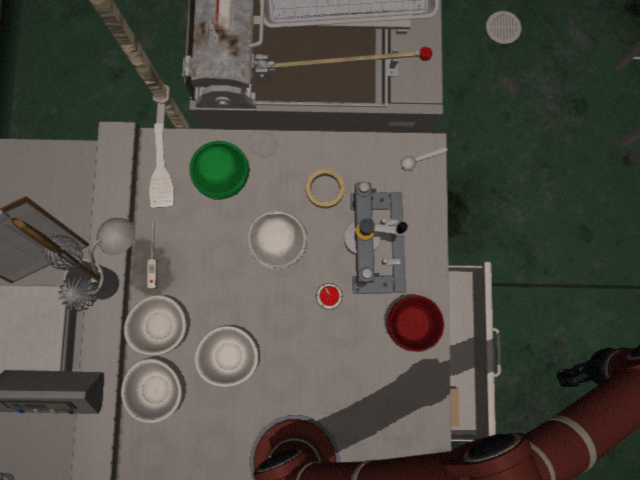

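The target stack is the off-white upside-down one at top (277,240) and side (281,300). It could be confused with:
- the green one at top (219,170)
- the upright white bowls at top (155,325), (226,355) and (153,390)

I'll check the choice in a close crop.

```bash
cat > h.py <<'E'
import numpy as np,cv2
from scipy.spatial.transform import Rotation as R
from plant import *
np.set_printoptions(precision=4,suppress=True)
def cam(n):
    c=calibration(n);return np.array(c['camera_matrix']),np.array(c['origin']),R.from_euler('xyz',c['rotation']).as_matrix()
def ray(n,uv,C=None):
    K,o,M=C or cam(n);d=M@np.linalg.inv(K)@np.array([uv[0],uv[1],1.]);return o,d/np.linalg.norm(d)
def plane(n,uv,z,C=None):
    o,d=ray(n,uv,C);return o+d*(z-o[2])/d[2]
def proj(n,p,C=None):
    K,o,M=C or cam(n);q=K@(M.T@(np.array(p)-o));return q[:2]/q[2]
def tri(a,ua,b,ub):
    o1,d1=ray(a,ua);o2,d2=ray(b,ub)
    s=np.linalg.lstsq(np.c_[d1,-d2],o2-o1,rcond=None)[0]
    p,q=o1+s[0]*d1,o2+s[1]*d2;return (p+q)/2,np.linalg.norm(p-q)
E
python3 - <<'E'
import cv2
t=cv2.imread('pics/top0.png');s=cv2.imread('pics/side0.png')
a=cv2.resize(t[155:315,235:435],(800,640),interpolation=cv2.INTER_CUBIC)
cv2.imwrite('pics/tc.png',cv2.resize(t[160:310,235:435],(800,600),interpolation=cv2.INTER_CUBIC))
cv2.imwrite('pics/sc.png',cv2.resize(s[170:335,235:455],(800,600),interpolation=cv2.INTER_CUBIC))
E
```

```text
(no output)
```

View pics/tc.png

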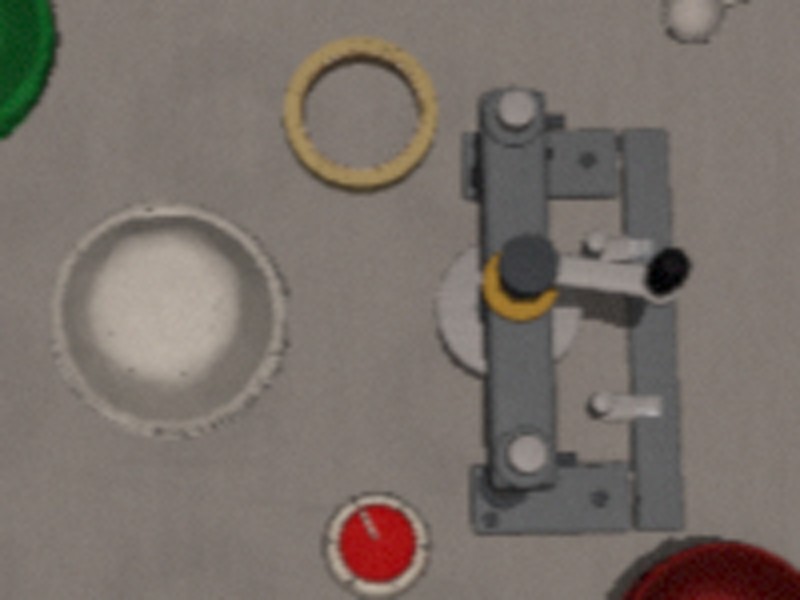

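View pics/sc.png

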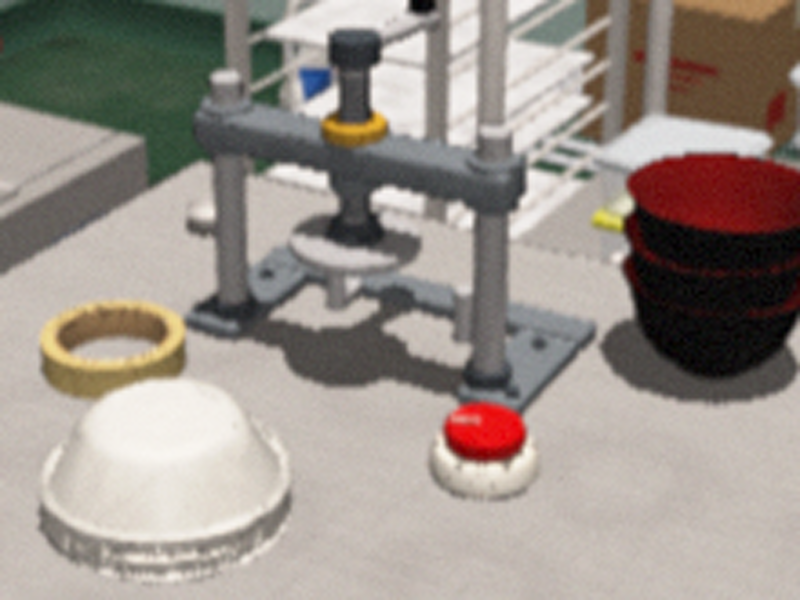

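The crops confirm the choice: an off-white dome at top (277,240) and side (281,300). The press column tops are at top (364,187) and (366.5,273), the pin tops at (383.5,220.7) and (385,260.7), and the handle tip at about (402,227).

Run:
```python
from h import *
T=cam('top')
f=lambda x,y:(235+x/4,160+y/4); g=lambda x,y:(235+x*.275,170+y*.275)
ct=[f(517,108),f(526,453)];cs=[g(227,77),g(495,135)]
for a,b in zip(ct,cs): print('col',tri('top',a,'side',b),plane('top',a,.19))
pt=[f(594,243),f(600,403)];
P=[plane('top',a,.04) for a in pt];print('pins',P)
C=[plane('top',a,.19) for a in ct]
# fit: local -> world 2D
L=np.array([[99,0],[-99,0],[51,-61],[-51,-61]])/1e3
W=np.array([*C,*P])[:,:2]
l=L-L.mean(0);w=W-W.mean(0)
a=np.arctan2((l[:,0]*w[:,1]-l[:,1]*w[:,0]).sum(),(l*w).sum())
r=np.array([[np.cos(a),-np.sin(a)],[np.sin(a),np.cos(a)]]);t=W.mean(0)-r@L.mean(0)
print('yaw',a,'bed',t,'res',W-(L@r.T+t))
h=tri('top',f(528,262),'side',g(355,42));print('hub',h)
for z in(.27,.28,.285,.29):print(z,'handle top',(plane('top',f(668,265),z)[:2]-t)@r)
# stack
im=cv2.imread('pics/top0.png').astype(int)
m=((np.abs(im[:,:,2]-im[:,:,0])<70)).astype(np.uint8)
for n,p,z in(('tape',f(361,114),.025),('timer',f(377,544),.036),('rim',f(170,320),.022),('top',f(168,305),.066)):
    q=plane('top',p,z);print(n,q,(q[:2]-t)@r)
for p in ((52,310),(288,310),(170,203),(170,438)):print(plane('top',f(*p),.015)[:2])
```

```text
col (array([ 0.6368, -0.1513,  0.187 ]), np.float64(0.0018960567069893864)) [ 0.6369 -0.1505  0.19  ]
col (array([ 0.4392, -0.1576,  0.1847]), np.float64(0.0016446816071471468)) [ 0.4394 -0.1568  0.19  ]
pins [array([ 0.5895, -0.2115,  0.04  ]), array([ 0.4881, -0.2153,  0.04  ])]
yaw 0.030195524808082342 bed [ 0.5375 -0.153 ] res [[ 0.0004 -0.0005]
 [ 0.0008 -0.0008]
 [-0.0009  0.001 ]
 [-0.0003  0.0002]]
hub (array([ 0.5391, -0.1547,  0.2283]), np.float64(0.0027410417806975522))
0.27 handle top [-0.0076 -0.0714]
0.28 handle top [-0.0095 -0.0699]
0.285 handle top [-0.0104 -0.0692]
0.29 handle top [-0.0114 -0.0684]
tape [ 0.6739 -0.0638  0.025 ] [0.139  0.0851]
timer [ 0.3981 -0.078   0.036 ] [-0.1371  0.0792]
rim [0.5383 0.0549 0.022 ] [0.0071 0.2078]
top [0.5404 0.0535 0.066 ] [0.0091 0.2063]
[0.5445 0.1307]
[ 0.5474 -0.0196]
[0.6155 0.0576]
[0.464  0.0532]
```

The press pose fits to within 1 mm: bed at (0.5375, −0.153) and yaw 0.030. The stack is at own (8, 207), the tape and timer are where they should be, and the crank is at about 1.7 rad. Next is the platen height, from the side view.

Run:
```python
import cv2
s=cv2.imread('pics/side0.png')
cv2.imwrite('pics/pl.png',cv2.resize(s[215:265,300:367],(800,597),interpolation=cv2.INTER_CUBIC))
```

```text
(no output)
```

View pics/pl.png

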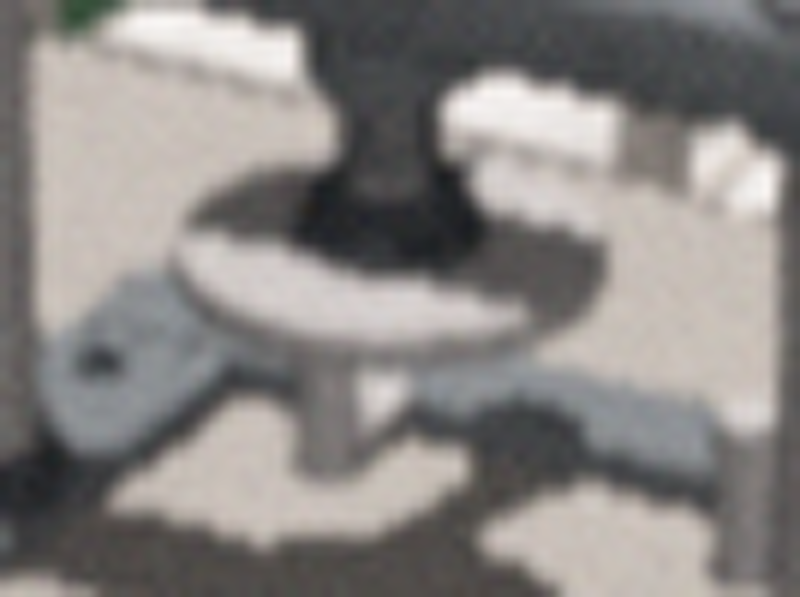

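Run:
```python
from h import *
bed=np.array([.5375,-.153]);K,o,M=cam('side')
g=lambda x,y:(300+x/11.94,215+y/11.94)
def axz(uv,p):
    o,d=ray('side',uv);t=(p-o[:2])@d[:2]/(d[:2]@d[:2]);q=o+t*d;return q
u=o[:2]-bed;u/=np.linalg.norm(u)
print('near bottom',axz(g(390,370),bed+.044*u),bed+.044*u)
print('near top',axz(g(385,340),bed+.044*u))
l,r=axz(g(172,258),bed),axz(g(605,268),bed);print('extremes',l,r,np.linalg.norm(l-r),(l+r)/2)
print('pin/col check',axz((297.4,191.2),np.array([.6365,-.150]))[2])
im=cv2.imread('pics/top0.png')
print('top platen left', [ (z,plane('top',(235+437/4,160+310/4),z)[:2]) for z in(.08,.09,.1)])
```

```text
near bottom [ 0.5141 -0.1157  0.0856] [ 0.5144 -0.1156]
near top [ 0.5149 -0.1152  0.0921]
extremes [ 0.5737 -0.1286  0.0897] [ 0.4994 -0.1745  0.087 ] 0.08730729631132486 [ 0.5365 -0.1516  0.0884]
pin/col check 0.1872455364727601
top platen left [(0.08, array([ 0.538 , -0.1114])), (0.09, array([ 0.5363, -0.1109])), (0.1, array([ 0.5346, -0.1105]))]
```

Platen underside is about 0.085 m up, which is in range. So roughly 7.6 rad to contact, then the quarter turn. Now I swing over, high up.

Call:
jog_arm:
  increments:
    - [1,2,4.2,1.5,0,0,0.12]
    - [1,2,4.2,1.5,0,0,0.12]
    - [1,2,4.2,1.5,0,0,0.12]
    - [1,2,4.2,1.5,0,0,0.12]
    - [1,2,4.2,0,0,0,0.12]
    - [1,2,4.2,0,0,0,0.12]
    - [1,2,4.2,0,0,0,0.12]
    - [1,2,4.2,0,0,0,0.12]
    - [1,2,4.2,0,0,0,0.12]
    - [1,2,4.2,0,0,0,0.12]

```text
clock: 1.1
ee_pos: [0.4478, -0.1687, 0.4599]
tool_rot: [-1.58, -0.008, -1.514]
force: [0.8, -0.7, 0.2]
finger_gap: 0.0855
```

Call:
jog_arm:
  increments:
    - [1,1,4.5,0,0,0,0]
    - [1,1,4.5,0,0,0,0]
    - [1,1,4.5,0,0,0,0]
    - [1,1,4.5,0,-0.05,0,0]
    - [1,1,4.5,0,-0.05,0,0]
    - [1,1,4.5,-1,-0.05,0,0]
    - [1,1,4.5,-2,-0.05,0,0]
    - [1,1,4.5,-3,-0.05,0,0]
    - [1,0.5,2,-3,-0.05,0,0]
    - [1,0,0,-2,-0.05,0,0]

```text
clock: 2.1
ee_pos: [0.5323, 0.2268, 0.3507]
tool_rot: [-1.592, -0.364, -1.504]
force: [0.5, -1.0, -0.0]
finger_gap: 0.0854
```

```bash
cat >> h.py <<'E'
BED=np.array([.5375,-.153]);A=.0302
RL=np.array([[np.cos(A),-np.sin(A)],[np.sin(A),np.cos(A)]])
def loc(p): return np.r_[(np.array(p)[:2]-BED)@RL,p[2]]
def wor(p): return np.r_[RL@np.array(p)[:2]+BED,p[2]]
def st(tip=.16):
    o=get_obs();M=R.from_euler('xyz',o['tool_rot']).as_matrix()
    t=o['ee_pos']+tip*M[:,1]
    Rw=np.eye(3);Rw[:2,:2]=RL
    print('t',o['clock'],'tcp',o['ee_pos'],'tip loc mm',loc(t)*1e3,'appr(loc)',Rw.T@M[:,1],'jaw(loc)',Rw.T@M[:,2],'F',o['force'])
    return o,M,t
E
python3 - <<'E'
from h import *
o,M,t=st()
print(o['qpos'])
D=np.eye(3);D[:2,:2]=RL
s=np.sin(.35);c=np.cos(.35)
y=D@np.array([0,-s,-c]);z=D@np.array([1,0,0]);x=np.cross(y,z)
Rt=np.c_[x,y,z];print('rotvec',R.from_matrix(Rt@M.T).as_rotvec())
tt=wor([.008,.31,.015]);print('dtcp cm',(tt-.16*y-o['ee_pos'])*100)
E
```

```text
t 2.1 tcp [0.5323 0.2268 0.3507] tip loc mm [  4.9581 322.765  201.2043] appr(loc) [-0.0081 -0.3562 -0.9344] jaw(loc) [ 0.9994  0.0295 -0.0199] F [ 0.5405 -0.9946 -0.0309]
[-0.2793  0.6245 -0.3805  1.6506  0.5594  1.19   -0.8415]
rotvec [ 0.0146 -0.0192 -0.0296]
dtcp cm [  0.22    -1.4828 -18.5407]
```

Call:
jog_arm:
  increments:
    - [1,0.2,-0.5,-4,0,-0.02,-0.03]
    - [1,0,-0.5,-4,0,0,0]
    - [1,0,0,-4,0,0,0]
    - [1,0,0,-3,0,0,0]
    - [1,0,0,-2,0,0,0]
    - [1,0,0,0,0,0,0]

```text
clock: 2.7
ee_pos: [0.5314, 0.2191, 0.1688]
tool_rot: [-1.579, -0.367, -1.533]
force: [-0.4, 0.6, -0.1]
finger_gap: 0.085
```

Run:
```python
from h import *
st()
cv2.imwrite('pics/s1.png',get_image('side')[:,:,::-1])
```

```text
t 2.7 tcp [0.5314 0.2191 0.1688] tip loc mm [  4.3374 314.6618  19.4529] appr(loc) [-0.005  -0.359  -0.9333] jaw(loc) [ 1.      0.005  -0.0073] F [-0.4362  0.608  -0.0819]
```

View pics/s1.png

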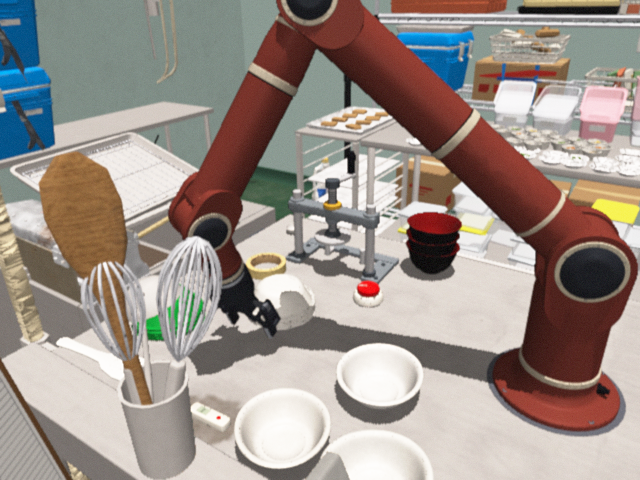

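Call:
jog_arm:
  increments:
    - [1,0.3,-1,-0.5,0,0,0]
    - [1,0.1,-1.2,0,0,0,0]
    - [1,0.03,-1.2,0,0,0,0]
    - [1,0.03,-1.2,0,0,0,0]
    - [1,0,-1.2,0,0,0,0]
    - [1,0,-1.2,0,0,0,0]
    - [1,0,-1.2,0,0,0,0]
    - [1,0,-1.2,0,0,0,0]
    - [1,0,-1.2,0,0,0,0]
    - [1,0,-1.2,0,0,0,0]

```text
clock: 3.75
ee_pos: [0.5387, 0.0923, 0.1708]
tool_rot: [-1.565, -0.361, -1.538]
force: [0.3, -0.3, 0.1]
finger_gap: 0.0853
```

Run:
```python
from h import *
st()
t=get_image('top')[:,:,::-1]
cv2.imwrite('pics/t2.png',cv2.resize(t[130:310,215:435],(733,600),interpolation=cv2.INTER_CUBIC))
```

```text
t 3.75 tcp [0.5387 0.0923 0.1708] tip loc mm [  9.6838 188.6422  21.0922] appr(loc) [ 0.0066 -0.3531 -0.9356] jaw(loc) [1.     0.0043 0.0054] F [ 0.3276 -0.3239  0.12  ]
```

View pics/t2.png

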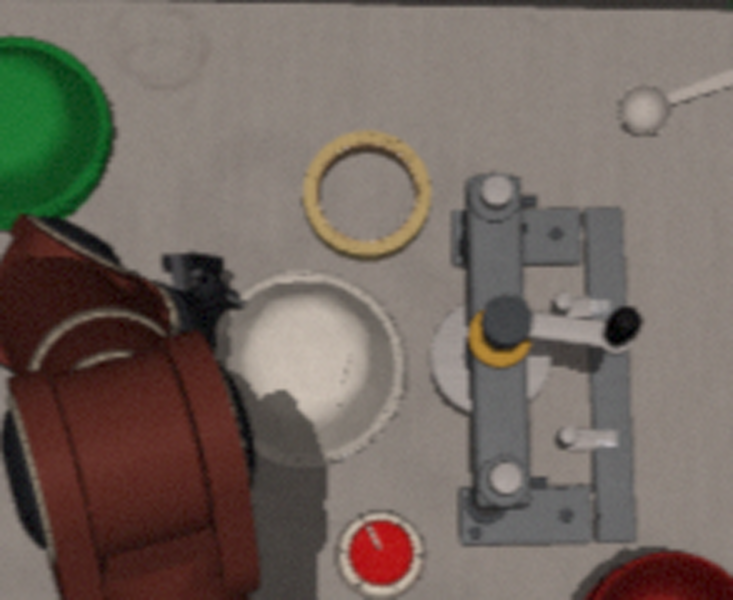

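Run:
```python
from h import *
f=lambda x,y:(215+x/3.332,130+y/3.333)
print(loc(plane('top',f(404,366),.015))*1e3,loc(plane('top',f(308,270),.015))*1e3,loc(plane('top',f(308,465),.015))*1e3)
```

```text
[ 7.0843 58.6996 15.    ] [ 82.7853 131.3381  15.    ] [-68.1335 132.7329  15.    ]
```

Stack is at own (7, 134), held between the fingertips, and there is room to the tape and the timer. I now move the fingers to own x = 0 and lower them slightly while pushing.

Call:
jog_arm:
  increments:
    - [1,-0.2,-0.6,-0.3,0,0,0]
    - [1,-0.2,-0.8,-0.2,0,0,0]
    - [1,-0.2,-1,-0.1,0,0,0]
    - [1,-0.2,-1,0,0,0,0]
    - [1,-0.1,-1,0,0,0,0]
    - [1,0,-1,-0.1,0,0,0]
    - [1,0,-1,0,0,0,0]

```text
clock: 4.5
ee_pos: [0.5332, 0.0336, 0.1691]
tool_rot: [-1.545, -0.345, -1.532]
force: [0.3, 2.7, 3.6]
finger_gap: 0.0854
```

Run:
```python
from h import *
st()
t=get_image('top')[:,:,::-1]
cv2.imwrite('pics/t3.png',cv2.resize(t[130:310,215:435],(733,600),interpolation=cv2.INTER_CUBIC))
```

```text
t 4.5 tcp [0.5332 0.0336 0.1691] tip loc mm [  5.9335 132.5534  18.5722] appr(loc) [ 0.0285 -0.3381 -0.9407] jaw(loc) [0.9996 0.0172 0.0241] F [0.2573 2.6638 3.6156]
```

View pics/t3.png

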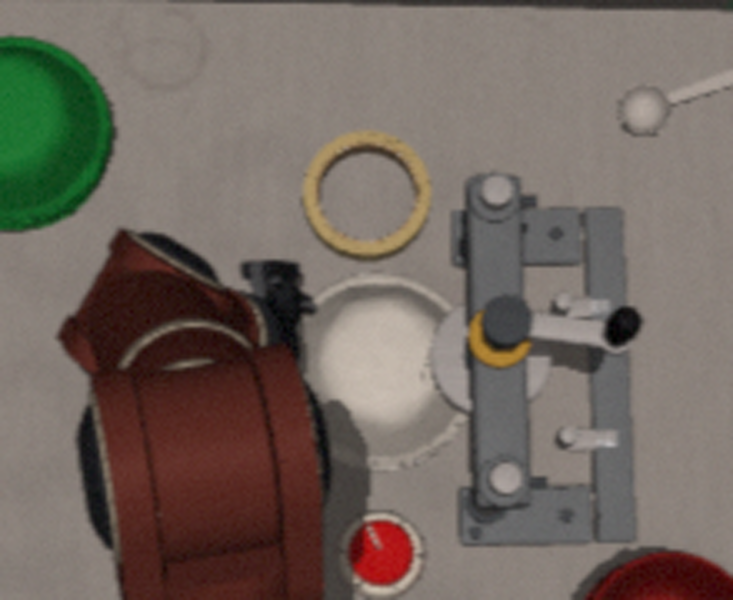

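Call:
jog_arm:
  increments:
    - [1,0,0,-0.3,0,0.03,-0.015]
    - [1,0,-0.5,-0.2,0,0,0]
    - [1,0,-0.8,-0.1,0,0,0]
    - [1,0,-0.8,0,0,0,0]
    - [1,0,-0.8,0,0,0,0]

```text
clock: 5.05
ee_pos: [0.5344, 0.0022, 0.1637]
tool_rot: [-1.572, -0.343, -1.537]
force: [0.2, 2.3, 3.3]
finger_gap: 0.0853
```

Run:
```python
from h import *
st()
t=get_image('top')[:,:,::-1]
cv2.imwrite('pics/t4.png',cv2.resize(t[160:310,275:435],(640,600),interpolation=cv2.INTER_CUBIC))
```

```text
t 5.05 tcp [0.5344 0.0022 0.1637] tip loc mm [  1.5311 101.3018  13.079 ] appr(loc) [-0.0004 -0.3367 -0.9416] jaw(loc) [ 1.      0.0028 -0.0014] F [0.2039 2.2674 3.2675]
```

View pics/t4.png

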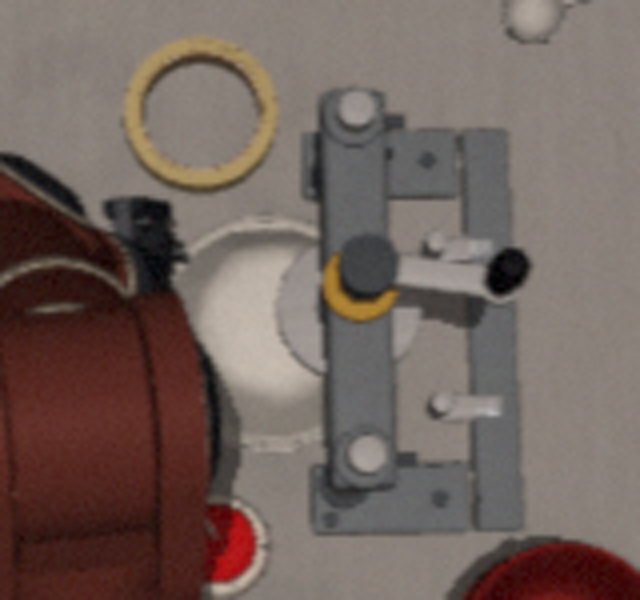

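Call:
jog_arm:
  increments:
    - [1,0,-0.8,0,0,0,0]
    - [1,0,-0.8,0,0,0,0]
    - [1,0,-0.8,0,0,0,0]
    - [1,0,-0.6,0,0,0,0]

```text
clock: 5.5
ee_pos: [0.5339, -0.0316, 0.1635]
tool_rot: [-1.573, -0.345, -1.538]
force: [0.2, 1.3, 5.1]
finger_gap: 0.0852
```

Run:
```python
from h import *
f=lambda x,y:(275+x/4,160+y/4)
print(loc(plane('top',f(265,213),.015))*1e3,loc(plane('top',f(265,449),.015))*1e3)
st()
t=get_image('top')[:,:,::-1]
cv2.imwrite('pics/t5.png',cv2.resize(t[160:310,275:435],(640,600),interpolation=cv2.INTER_CUBIC))
t=get_image('side')[:,:,::-1]
cv2.imwrite('pics/s5.png',cv2.resize(t[170:335,235:455],(800,600),interpolation=cv2.INTER_CUBIC))
```

```text
[75.9424 44.7279 15.    ] [-76.0352  47.4638  15.    ]
t 5.5 tcp [ 0.5339 -0.0316  0.1635] tip loc mm [-0.1155 67.2773 12.9728] appr(loc) [-0.0013 -0.3383 -0.941 ] jaw(loc) [ 1.      0.0017 -0.002 ] F [0.1668 1.2973 5.0561]
```

View pics/t5.png

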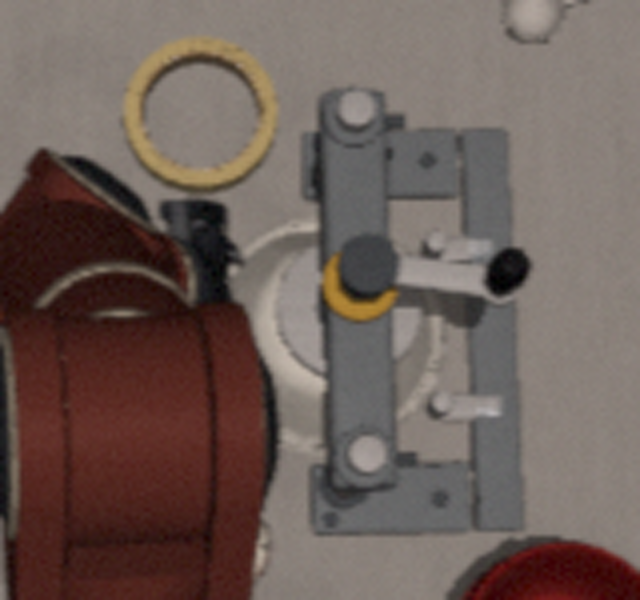

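View pics/s5.png

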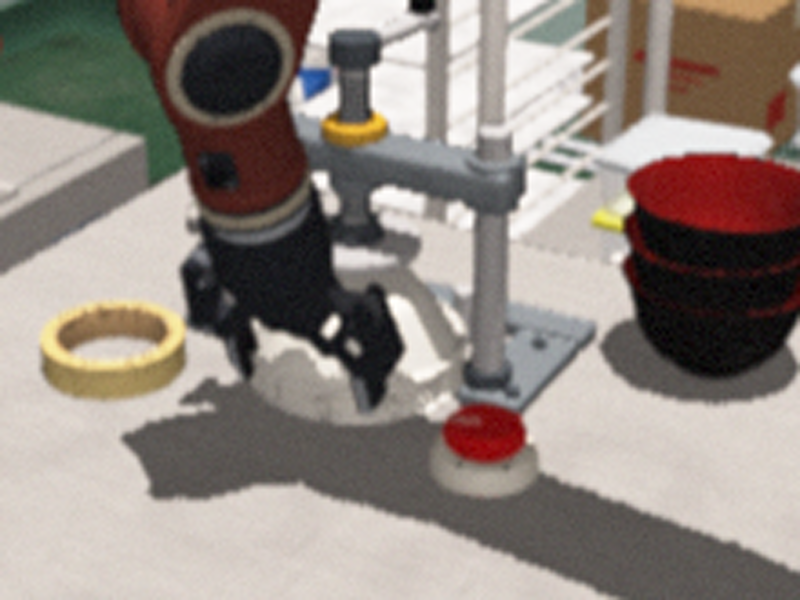

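Call:
jog_arm:
  increments:
    - [1,0,-0.5,0,0,0,0]
    - [1,0,-0.4,0,0,0,0]
    - [1,0,-0.2,0,0,0,0]

```text
clock: 5.9
ee_pos: [0.5337, -0.0404, 0.1632]
tool_rot: [-1.572, -0.338, -1.538]
force: [-0.8, 6.4, 8.1]
finger_gap: 0.0857
```

Run:
```python
from h import *
f=lambda x,y:(275+x/4,160+y/4)
print(loc(plane('top',f(441,345),.015))*1e3)
st()
```

```text
[-10.8958 -65.5262  15.    ]
t 5.9 tcp [ 0.5337 -0.0404  0.1632] tip loc mm [-0.4071 59.5775 12.2796] appr(loc) [-0.0002 -0.332  -0.9433] jaw(loc) [ 1.      0.0024 -0.0011] F [-0.7562  6.418   8.0928]
```

Call:
jog_arm:
  increments:
    - [1,0,-0.2,0,0,0,0]
    - [1,0,-0.2,0,0,0,0]

```text
clock: 6.1
ee_pos: [0.5334, -0.0411, 0.1637]
tool_rot: [-1.571, -0.332, -1.536]
force: [-0.6, 5.2, 5.4]
finger_gap: 0.0856
```

Run:
```python
from h import *
st()
t=get_image('top')[:,:,::-1]
cv2.imwrite('pics/t6.png',cv2.resize(t[185:295,320:420],(540,594),interpolation=cv2.INTER_CUBIC))
```

```text
t 6.1 tcp [ 0.5334 -0.0411  0.1637] tip loc mm [-0.4844 59.7277 12.4118] appr(loc) [ 0.0013 -0.3263 -0.9453] jaw(loc) [ 1.      0.0042 -0.0001] F [-0.61    5.1551  5.4311]
```

View pics/t6.png

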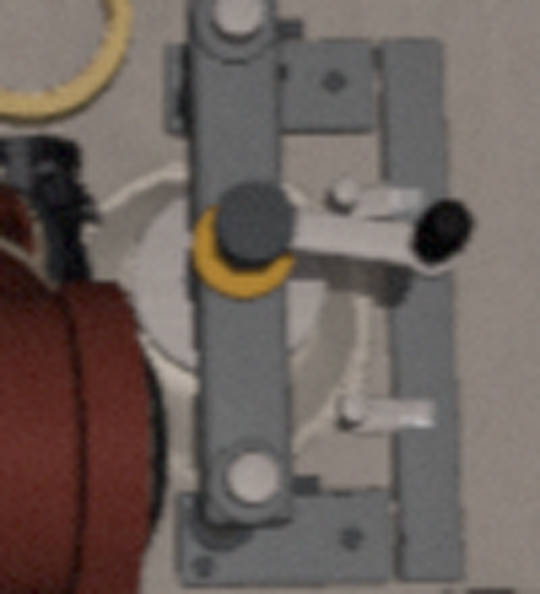

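Run:
```python
from h import *
f=lambda x,y:(320+x/5.4,185+y/5.4)
P=[]
for p in((382,300),(376,340),(345,397),(180,164),(120,192),(303,455)):
    q=loc(plane('top',f(*p),.018));P.append(q[:2]);print(q*1e3)
P=np.array(P);s=np.linalg.lstsq(np.c_[2*P,np.ones(len(P))],(P**2).sum(1),rcond=None)[0]
print(s[:2]*1e3,np.sqrt(s[2]+s[:2]@s[:2])*1e3)
```

```text
[  3.1176 -79.5376  18.    ]
[-15.8739 -76.135   18.    ]
[-42.692  -60.8012  18.    ]
[69.4276 14.0787 18.    ]
[56.2428 42.73   18.    ]
[-69.7746 -40.4044  18.    ]
[-2.5928 -3.152 ] 74.44619184909777
```

Call:
jog_arm:
  increments:
    - [1,0,1,0,0,0,0]
    - [1,0,3,0.4,0,0,0]
    - [0,0,3,1,0,0,0]
    - [0,0,1,0,0,0,0]
    - [0,0,0,0,0,0,0]
    - [0,0,0,0,0,0,0]

```text
clock: 6.75
ee_pos: [0.5312, 0.037, 0.1754]
tool_rot: [-1.58, -0.341, -1.539]
force: [0.2, 0.2, 0.6]
finger_gap: 0.0282
```

Run:
```python
from h import *
st(.173)
for n in('top','side','wrist'):
    t=get_image(n)[:,:,::-1];cv2.imwrite(f'pics/{n}7f.png',t)
    if n=='top': t=t[170:300,310:430]
    if n=='side': t=t[170:335,235:455]
    k=600/t.shape[0]
    cv2.imwrite(f'pics/{n}7.png',cv2.resize(t,None,fx=k,fy=k,interpolation=cv2.INTER_CUBIC))
```

```text
t 6.75 tcp [0.5312 0.037  0.1754] tip loc mm [ -2.136  132.2436  12.4167] appr(loc) [-0.0091 -0.3347 -0.9423] jaw(loc) [ 1.     -0.0021 -0.0089] F [0.2404 0.233  0.5646]
```

View pics/top7.png

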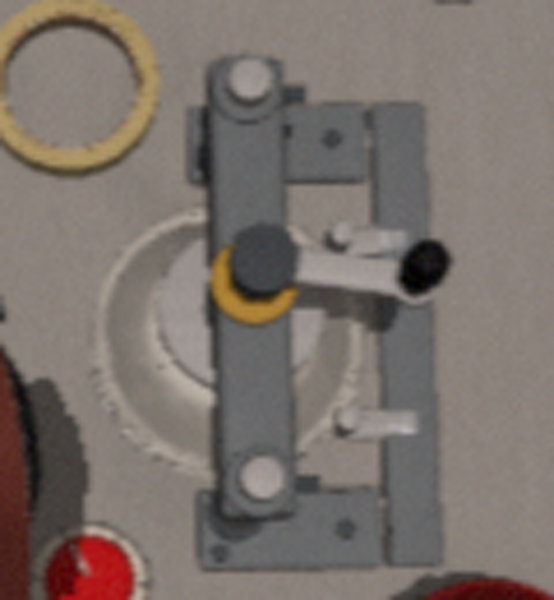

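View pics/side7.png

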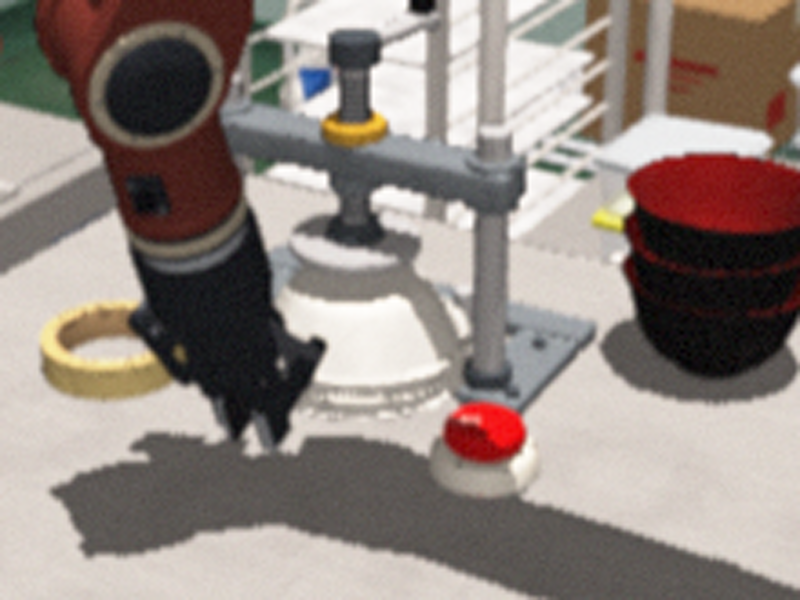

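View pics/wrist7f.png

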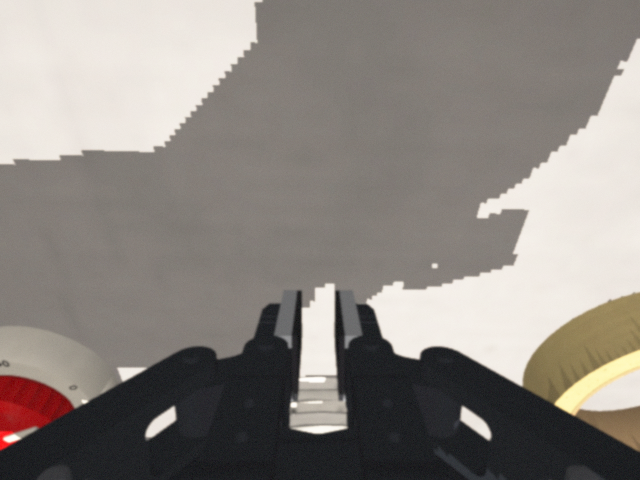

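Run:
```python
from h import *
f=lambda x,y:(310+x/4.615,170+y/4.615)
for z in(.011,.022):
    P=np.array([loc(plane('top',f(*p),z))[:2] for p in((96,330),(103,290),(120,250),(150,222),(195,206),(200,478),(150,457),(110,405),(363,345),(359,380),(320,443))])
    s=np.linalg.lstsq(np.c_[2*P,np.ones(len(P))],(P**2).sum(1),rcond=None)[0]
    r=np.sqrt(s[2]+s[:2]@s[:2]);print(s[:2]*1e3,r*1e3,(np.linalg.norm(P-s[:2],axis=1)-r)*1e3)
for p in((337,235),(347,417)):print('pin top',loc(plane('top',f(*p),.04))*1e3)
```

```text
[-2.6569 -0.1097] 76.27646730863844 [-3.3894 -2.1405  1.4377  2.3608  0.9857  2.2095  2.0612 -1.6127 -1.4818
 -0.6753 -0.0113]
[-4.403   0.7361] 75.71787832001006 [-3.3646 -2.1248  1.4272  2.3435  0.9785  2.1933  2.0461 -1.6009 -1.4709
 -0.6703 -0.0112]
pin top [ 49.7789 -58.8009  40.    ]
pin top [-50.2642 -61.3122  40.    ]
```

Call:
jog_arm:
  increments:
    - [0,0.1,-1,-0.1,0,0,0]
    - [0,0.1,-1,0,0,0,0]
    - [0,0.1,-0.8,0,0,0,0]
    - [0,0,-0.5,0,0,0,0]
    - [0,0,-0.3,0,0,0,0]

```text
clock: 7.4
ee_pos: [0.5342, -0.0072, 0.174]
tool_rot: [-1.582, -0.345, -1.547]
force: [0.3, -0.2, -0.3]
finger_gap: 0.0001
```

Run:
```python
from h import *
st(.173)
```

```text
t 7.4 tcp [ 0.5342 -0.0072  0.174 ] tip loc mm [-1.1999 87.3789 11.1668] appr(loc) [-0.0132 -0.3382 -0.941 ] jaw(loc) [ 0.9999 -0.0103 -0.0103] F [ 0.3312 -0.2488 -0.2596]
```

Call:
jog_arm:
  increments:
    - [0,0,-0.3,0,0,0,0]
    - [0,0,-0.3,0,0,0,0]
    - [0,0,-0.2,0,0,0,0]

```text
clock: 7.7
ee_pos: [0.5341, -0.0161, 0.174]
tool_rot: [-1.582, -0.345, -1.548]
force: [0.0, 0.6, -0.2]
finger_gap: -0.0001
```

Call:
jog_arm:
  increments:
    - [0,0,-0.2,0,0,0,0]
    - [0,0,-0.2,0,0,0,0]

```text
clock: 7.9
ee_pos: [0.5344, -0.0185, 0.1741]
tool_rot: [-1.58, -0.341, -1.546]
force: [0.3, 3.2, 2.2]
finger_gap: 0.0001
```

Call:
jog_arm:
  increments:
    - [0,0,-0.3,0,0,0,0]
    - [0,0,-0.3,0,0,0,0]

```text
clock: 8.1
ee_pos: [0.5354, -0.0207, 0.1746]
tool_rot: [-1.575, -0.333, -1.542]
force: [1.1, 4.8, 2.1]
finger_gap: 0.0001
```

Run:
```python
from h import *
st(.173)
```

```text
t 8.1 tcp [ 0.5354 -0.0207  0.1746] tip loc mm [ 1.1294 75.6876 11.1406] appr(loc) [-0.0046 -0.3271 -0.945 ] jaw(loc) [ 1.     -0.0025 -0.004 ] F [1.0564 4.798  2.0964]
```

Call:
jog_arm:
  increments:
    - [0,0,-0.4,0,0,0,0]
    - [0,0,-0.4,0,0,0,0]
    - [0,0,-0.4,0,0,0,0]

```text
clock: 8.4
ee_pos: [0.5378, -0.025, 0.1757]
tool_rot: [-1.564, -0.317, -1.534]
force: [-0.8, 7.1, 4.2]
finger_gap: -0.0001
```

Run:
```python
from h import *
st(.173)
```

```text
t 8.4 tcp [ 0.5378 -0.025   0.1757] tip loc mm [ 5.6826 74.012  11.2819] appr(loc) [ 0.0088 -0.3115 -0.9502] jaw(loc) [0.9999 0.0087 0.0064] F [-0.7537  7.1169  4.1933]
```

Call:
jog_arm:
  increments:
    - [0,0,1,0,0,0,0]
    - [0,0,3,0,0,0,0]
    - [0,0,4,1,0,0,0]
    - [0,0,3,3,0,0,0]
    - [0,0,0,0,0,0,0]

```text
clock: 8.9
ee_pos: [0.5366, 0.0844, 0.2159]
tool_rot: [-1.571, -0.328, -1.539]
force: [0.9, 0.7, 0.1]
finger_gap: 0.0002
```

Run:
```python
from h import *
st(.173)
for n in('top','side'):
    t=get_image(n)[:,:,::-1];cv2.imwrite(f'pics/{n}8f.png',t)
    if n=='top': t=t[170:300,310:430]
    if n=='side': t=t[200:300,285:405]
    k=600/t.shape[0]
    cv2.imwrite(f'pics/{n}8.png',cv2.resize(t,None,fx=k,fy=k,interpolation=cv2.INTER_CUBIC))
```

```text
t 8.9 tcp [0.5366 0.0844 0.2159] tip loc mm [  6.2871 181.5208  52.1128] appr(loc) [ 0.0004 -0.3223 -0.9466] jaw(loc) [ 1.      0.0014 -0.0001] F [0.9477 0.7407 0.087 ]
```

View pics/top8.png

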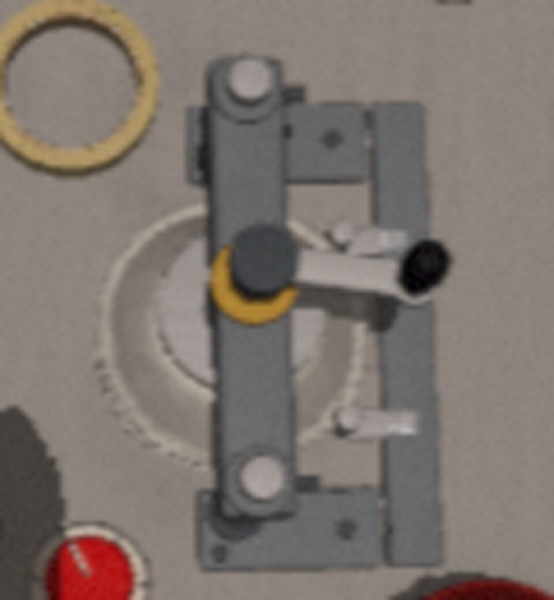

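View pics/side8.png

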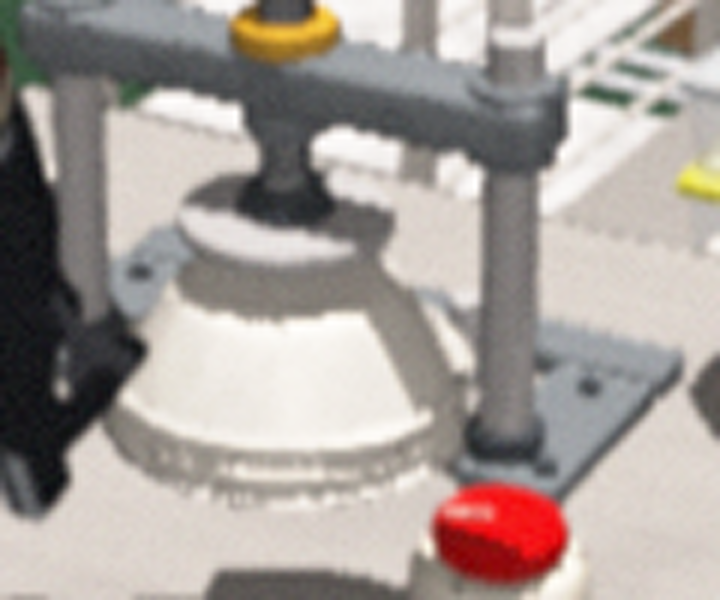

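Run:
```python
from h import *
f=lambda x,y:(310+x/4.615,170+y/4.615)
for z in(.011,.022):
    P=np.array([loc(plane('top',f(*p),z))[:2] for p in((101,300),(115,262),(150,222),(195,203),(97,375),(130,435),(180,465),(368,345),(362,370),(320,440),(315,220))])
    s=np.linalg.lstsq(np.c_[2*P,np.ones(len(P))],(P**2).sum(1),rcond=None)[0]
    r=np.sqrt(s[2]+s[:2]@s[:2]);print(s[:2]*1e3,r*1e3,(np.linalg.norm(P-s[:2],axis=1)-r)*1e3)
```

```text
[ 0.1358 -1.8142] 76.84479349930955 [-2.7399 -1.2388  0.3824 -0.2683  0.4433  2.2275  1.0713 -0.7985 -1.9377
 -0.7646  3.4139]
[-1.6307 -0.956 ] 76.2820425356545 [-2.7199 -1.2297  0.3796 -0.2664  0.44    2.2112  1.0634 -0.7927 -1.9235
 -0.759   3.3889]
```

Run:
```python
from h import *
for z in(.22,.25,.275,.29):
    p=wor([-.01,-.071,z]);print(z,p,proj('side',p),proj('top',p))
print(proj('side',wor([0,0,.228])),proj('top',wor([0,0,.228])))
t=cv2.imread('pics/side8f.png')[150:230,290:390]
cv2.imwrite('pics/hs.png',cv2.resize(t,(750,600),interpolation=cv2.INTER_CUBIC))
t=cv2.imread('pics/top8f.png')[200:260,350:425]
cv2.imwrite('pics/ht.png',cv2.resize(t,(750,600),interpolation=cv2.INTER_CUBIC))
```

```text
0.22 [ 0.5296 -0.2243  0.22  ] [350.6056 176.9967] [398.544  231.5589]
0.25 [ 0.5296 -0.2243  0.25  ] [350.7402 164.9976] [400.4709 229.0846]
0.275 [ 0.5296 -0.2243  0.275 ] [350.8545 154.8053] [402.146  226.9336]
0.29 [ 0.5296 -0.2243  0.29  ] [350.924  148.6036] [403.1829 225.602 ]
[332.2361 181.9215] [366.5007 226.7761]
```

View pics/hs.png

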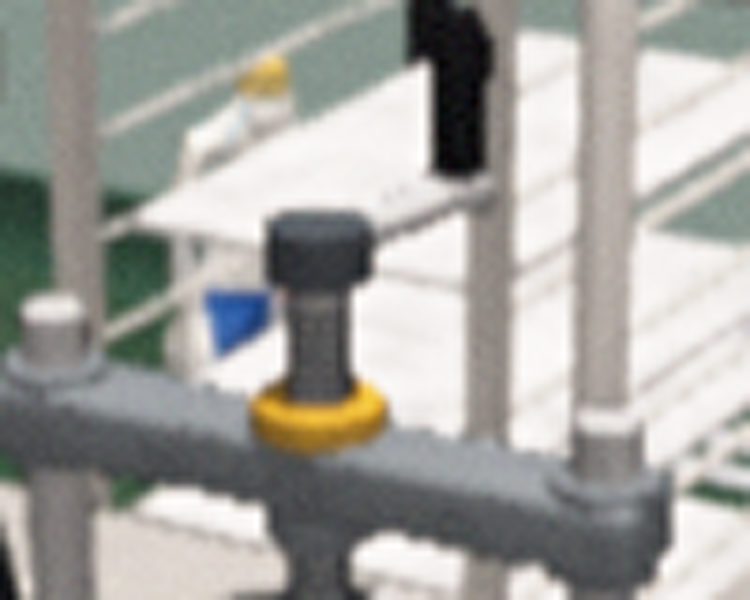

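View pics/ht.png

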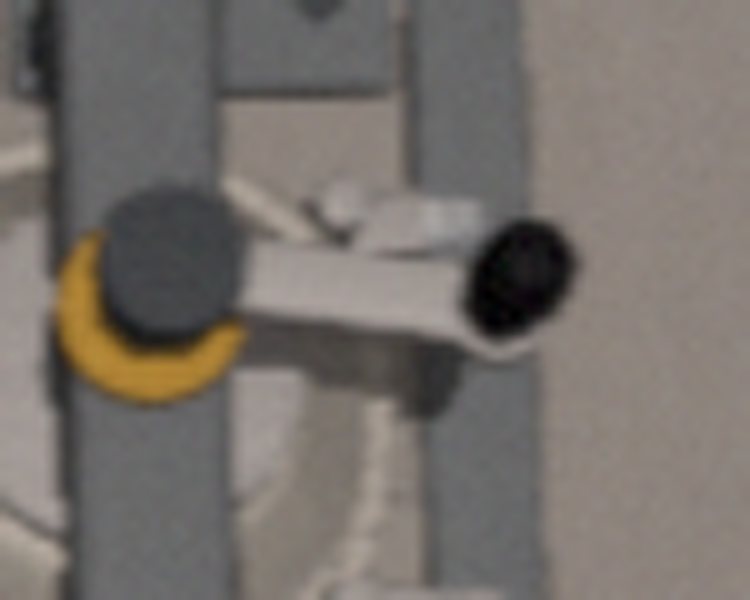

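Stack is seated at about own (−0.7, −1.4), R ≈ 76. The handle foot is at side (351,173), so z ≈ 0.2305 and mid ≈ 0.26, and q ≈ 1.71. Now a close wrist view of the platen, as a baseline for detecting contact.

Run:
```python
from h import *
K,o,M=cam('wrist');print(K,loc(o)*1e3,M)
ob=get_obs();Mt=R.from_euler('xyz',ob['tool_rot']).as_matrix();print('cam in tool',Mt.T@(o-ob['ee_pos']),'\n',Mt.T@M)
cv2.imwrite('pics/w8.png',get_image('wrist')[:,:,::-1])
```

```text
[[407.5685   0.     317.7929]
 [  0.     407.5685 240.3733]
 [  0.       0.       1.    ]] [  5.3662 287.6563 161.5603] [[ 0.9996  0.0247  0.0099]
 [ 0.0259 -0.8181 -0.5744]
 [-0.0061  0.5745 -0.8185]]
cam in tool [-0.0694  0.0305  0.0005] 
 [[-0.0005  0.9618  0.2739]
 [-0.0006 -0.2739  0.9618]
 [ 1.      0.0003  0.0007]]
```

View pics/w8.png

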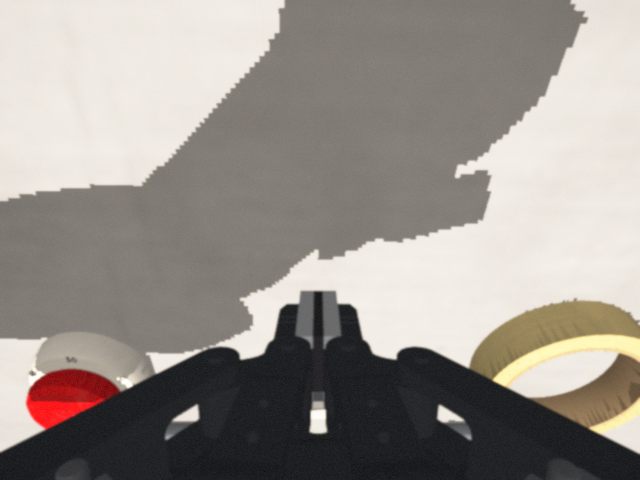

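```bash
cat >> h.py <<'E'
def avg(name,tag,n=4):
    a=np.mean([get_image(name).astype(float) for _ in range(n)],0)
    np.save(f'pics/{tag}.npy',a);return a
def crop(a,r,tag,k):
    t=a[r[0]:r[1],r[2]:r[3],::-1];cv2.imwrite(f'pics/{tag}.png',cv2.resize(t,None,fx=k,fy=k,interpolation=cv2.INTER_CUBIC))
E
python3 - <<'E'
from h import *
a=avg('side','base');crop(a,(215,265,300,367),'pb',11.9)
E
```

```text
[ WARN:0@5.553] global loadsave.cpp:1063 imwrite_ Unsupported depth image for selected encoder is fallbacked to CV_8U.
```

View pics/pb.png

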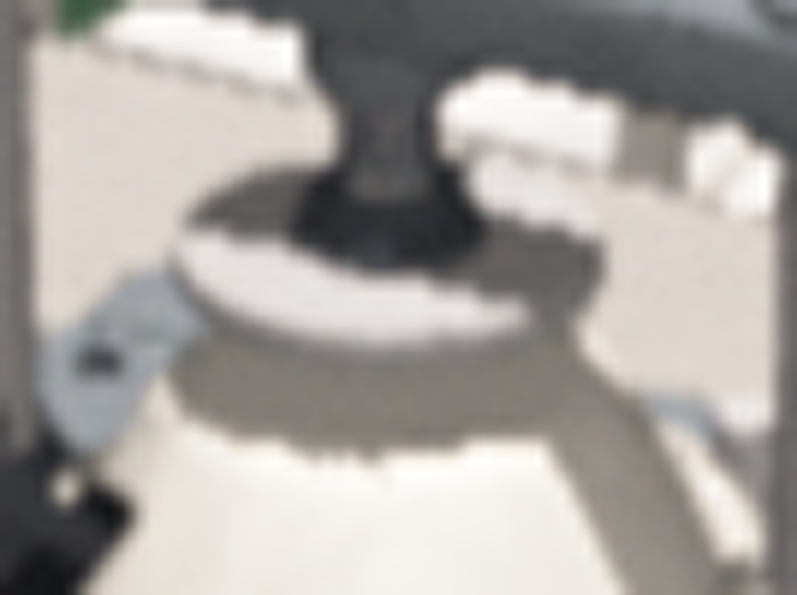

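Call:
jog_arm:
  increments:
    - [0,0,0,4,0.06,0,0]
    - [0,0,0,5,0.06,0,0]
    - [0,0,0,5,0.06,0,0]
    - [0,0,-1,5,0.06,0,0]
    - [0,0,-2,5,0.06,0,0]
    - [0,0.5,-4,2,0.03,0,0]
    - [0,0.5,-4,0,0,0,0]
    - [0,0.5,-4,0,0,0,0]
    - [0,0.5,-4,0,0,0,0]
    - [0,0,-3,0,0,0,0]

```text
clock: 10.25
ee_pos: [0.5506, -0.1524, 0.4721]
tool_rot: [-1.58, 0.003, -1.543]
force: [0.1, -0.2, -0.4]
finger_gap: 0.0001
```

```bash
cat >> h.py <<'E'
def vert(dyaw=0):
    # rotvec to make tool vertical with jaw along current horizontal heading
    o=get_obs();M=R.from_euler('xyz',o['tool_rot']).as_matrix()
    y=np.array([0,0,-1.]);z=M[:,2].copy();z[2]=0;z/=np.linalg.norm(z);x=np.cross(y,z)
    return R.from_matrix(np.c_[x,y,z]@M.T).as_rotvec()
E
python3 - <<'E'
from h import *
o,M,t=st(.173);print(vert(),o['qpos'])
tt=wor([.032,-.065,.248]);print('need',(tt-t)*100,(tt+[0,0,.173]-o['ee_pos'])*100)
E
```

```text
t 10.25 tcp [ 0.5506 -0.1524  0.4721] tip loc mm [ 11.5066   0.6643 299.0797] appr(loc) [-0.0094  0.0027 -1.    ] jaw(loc) [ 1.     -0.0027 -0.0094] F [ 0.1295 -0.2127 -0.4494]
[-0.0024 -0.0095  0.    ] [ 0.5883  0.4837 -0.5661  1.5397  0.2684  1.2069  0.0033]
need [ 2.2467 -6.5016 -5.108 ] [ 2.0824 -6.4604 -5.1071]
```

Call:
jog_arm:
  increments:
    - [0,1.1,-2.2,0,0,-0.01,0]
    - [0,1,-2.2,0,0,0,0]
    - [0,0,-2,-1,0,0,0]
    - [0,0,0,-2,0,0,0]
    - [0,0,0,-2,0,0,0]
    - [0,0,0,0,0,0,0]

```text
clock: 10.85
ee_pos: [0.5667, -0.234, 0.414]
tool_rot: [-1.582, -0.003, -1.566]
force: [0.1, 0.3, 0.5]
finger_gap: -0.0003
```

Run:
```python
from h import *
o,M,t=st(.173)
a=get_image('top');crop(a,(150,310,290,470),'t9',3.7)
a=get_image('side');crop(a,(110,290,240,440),'s9',3.3)
```

```text
t 10.85 tcp [ 0.5667 -0.234   0.414 ] tip loc mm [ 24.7308 -82.199  241.0336] appr(loc) [-0.0117 -0.0023 -0.9999] jaw(loc) [ 0.9996 -0.0256 -0.0117] F [0.1481 0.3137 0.5059]
```

View pics/t9.png

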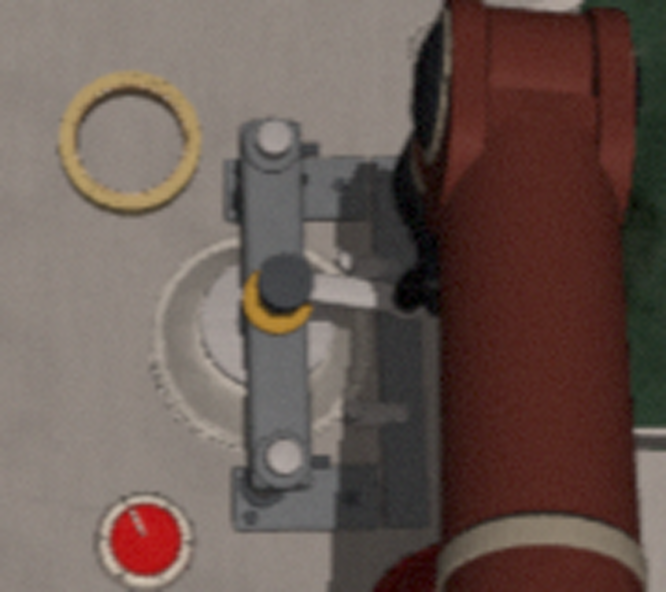

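View pics/s9.png

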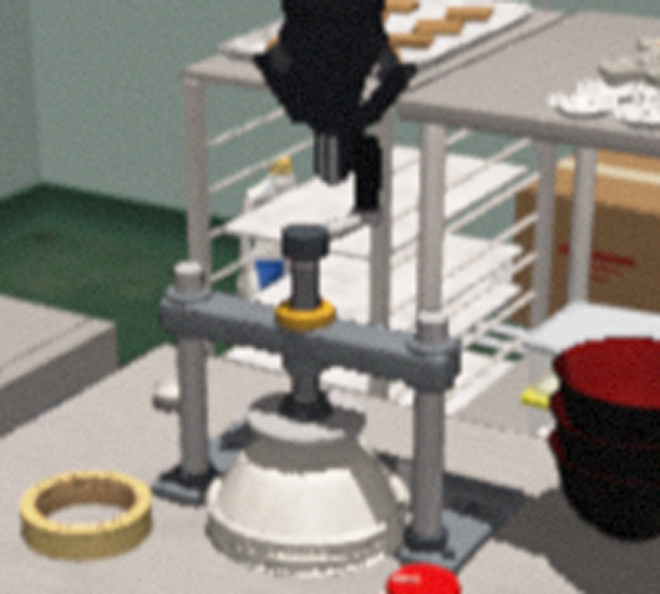

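```bash
cat >> h.py <<'E'
def plan(n,step,zt,Rr=.072):
    o,M,t=st(.173);l=loc(t);th=np.arctan2(l[1],l[0]);print('ang deg',np.degrees(th),'r mm',np.hypot(*l[:2])*1e3,'q fing',-th)
    cur=t.copy()
    for i in range(n):
        th-=step
        tg=wor([Rr*np.cos(th),Rr*np.sin(th),zt]);d=np.round((tg-cur)*100,1);cur=cur+d/100;print(list(map(float,d)))
    print(vert())
E
python3 -c "
from h import *
plan(8,.15,.246)"
```

```text
t 10.95 tcp [ 0.5676 -0.2333  0.4168] tip loc mm [ 26.4457 -81.8046 243.8195] appr(loc) [-0.007  -0.0037 -1.    ] jaw(loc) [ 0.9997 -0.0247 -0.007 ] F [ 0.2284 -0.2117 -0.2727]
ang deg -72.08508916342896 r mm 85.97306544672924 q fing 1.2581221474955202
[-1.5, 1.0, 0.2]
[-1.1, -0.1, 0.0]
[-1.1, 0.0, 0.0]
[-1.0, 0.2, 0.0]
[-1.0, 0.4, 0.0]
[-1.0, 0.5, 0.0]
[-0.9, 0.6, 0.0]
[-0.7, 0.8, 0.0]
[ 0.0039 -0.0069 -0.    ]
```

Call:
jog_arm:
  increments:
    - [0,-0.5,1.0,0.2,0,0,0]
    - [0,-1.0,0,0,0,0,0]
    - [0,-1.1,0,0,0,0,0]
    - [0,-1.1,0.1,0,0,0,0]
    - [0,-1.0,0.3,0,0,0,0]
    - [0,-1.0,0.5,0,0,0,0]

```text
clock: 11.55
ee_pos: [0.511, -0.2084, 0.4251]
tool_rot: [-1.553, -0.005, -1.558]
force: [4.9, 0.4, -1.8]
finger_gap: -0.0003
```

```bash
python3 -c "
from h import *
plan(8,.15,.246)
a=get_image('top');crop(a,(150,310,290,470),'t10',3.7)
a=get_image('side');crop(a,(110,290,240,440),'s10',3.3)"
```

```text
t 11.55 tcp [ 0.511  -0.2084  0.4251] tip loc mm [-25.1604 -55.406  252.1069] appr(loc) [ 0.0172 -0.0051 -0.9998] jaw(loc) [ 0.9997 -0.0175  0.0173] F [ 4.8832  0.4381 -1.8073]
ang deg -114.42322727022146 r mm 60.85125425878743 q fing 1.9970620566231279
[-1.4, -0.5, -0.6]
[-0.9, 0.6, -0.0]
[-0.7, 0.7, -0.0]
[-0.7, 0.9, -0.0]
[-0.5, 0.9, -0.0]
[-0.4, 1.1, -0.0]
[-0.2, 1.0, -0.0]
[-0.1, 1.1, -0.0]
[0.0046 0.0174 0.    ]
```

View pics/s10.png

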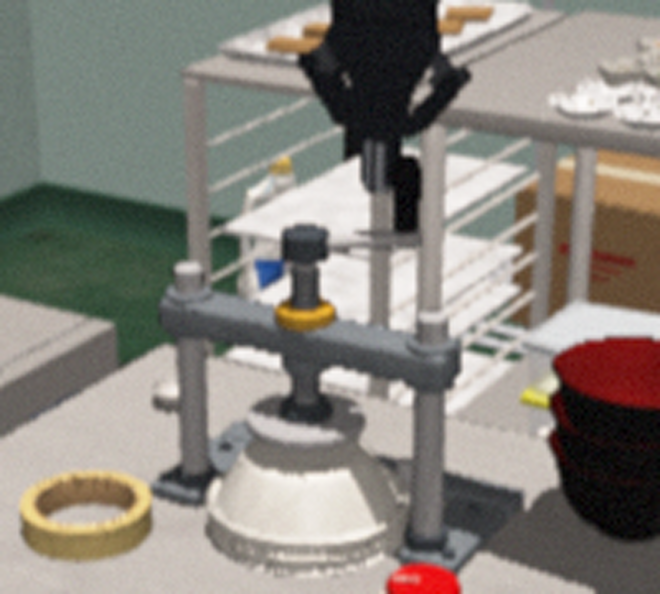

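View pics/t10.png

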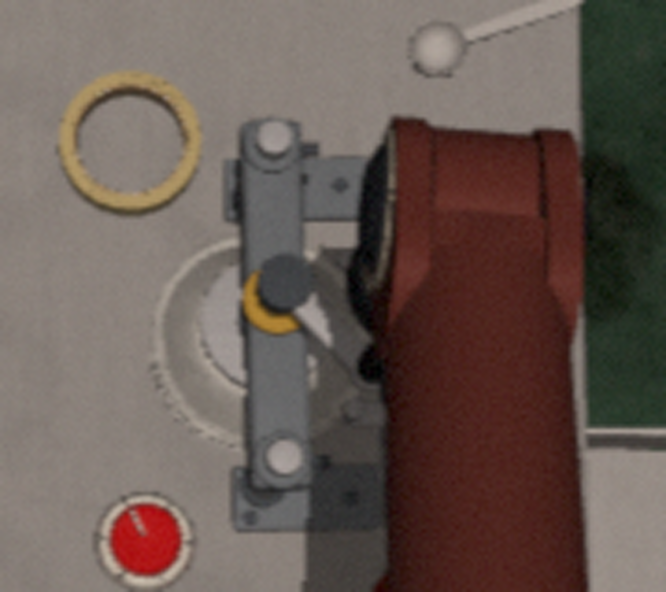

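The crank turns and the handle sits ahead of the fingers. I continue round, correcting radius and height each time.

Call:
jog_arm:
  increments:
    - [0,-1.0,-0.3,-0.6,0,0.02,0]
    - [0,-0.9,0.4,-0.2,0,0,0]
    - [0,-0.8,0.7,0,0,0,0]
    - [0,-0.7,0.9,0,0,0,0]
    - [0,-0.5,0.9,0,0,0,0]
    - [0,-0.4,1.0,0,0,0,0]

```text
clock: 12.25
ee_pos: [0.4657, -0.1716, 0.4202]
tool_rot: [-1.567, -0.012, -1.56]
force: [2.0, -2.1, -0.5]
finger_gap: 0.0001
```

```bash
python3 -c "
from h import *
plan(10,.15,.246)"
```

```text
t 12.25 tcp [ 0.4657 -0.1716  0.4202] tip loc mm [-71.7238 -18.528  247.2118] appr(loc) [ 0.0032 -0.0123 -0.9999] jaw(loc) [ 0.9998 -0.0193  0.0034] F [ 2.0467 -2.1471 -0.4549]
ang deg -165.51573698326683 r mm 74.07825423048897 q fing 2.888794574222953
[-0.0, 1.1, -0.1]
[-0.1, 1.1, -0.0]
[0.1, 1.1, -0.0]
[0.3, 1.0, -0.0]
[0.4, 1.0, -0.0]
[0.5, 0.9, -0.0]
[0.7, 0.9, -0.0]
[0.8, 0.7, -0.0]
[0.9, 0.6, -0.0]
[1.0, 0.4, -0.0]
[0.0122 0.0036 0.    ]
```

Call:
jog_arm:
  increments:
    - [0,-0.1,1.1,-0.2,0.01,0,0]
    - [0,0,1.1,0,0,0,0]
    - [0,0.2,1.1,0,0,0,0]
    - [0,0.3,1.0,0,0,0,0]
    - [0,0.4,1.0,0,0,0,0]
    - [0,0.6,0.9,0,0,0,0]
    - [0,0.7,0.8,0,0,0,0]

```text
clock: 12.95
ee_pos: [0.4859, -0.0957, 0.4174]
tool_rot: [-1.575, -0.005, -1.56]
force: [-2.1, -1.1, -0.0]
finger_gap: -0.0
```

```bash
python3 -c "
from h import *
plan(10,.15,.246)"
```

```text
t 12.95 tcp [ 0.4859 -0.0957  0.4174] tip loc mm [-50.5318  58.053  244.3628] appr(loc) [-0.0041 -0.0045 -1.    ] jaw(loc) [ 0.9998 -0.0195 -0.004 ] F [-2.123  -1.0585 -0.0101]
ang deg 131.03771281128087 r mm 76.96502642067364 q fing -2.2870395328396063
[1.2, 0.3, 0.2]
[0.9, 0.5, -0.0]
[1.0, 0.4, -0.0]
[1.1, 0.3, -0.0]
[1.1, 0.0, -0.0]
[1.0, -0.0, -0.0]
[1.1, -0.3, -0.0]
[1.0, -0.4, -0.0]
[0.9, -0.5, -0.0]
[0.9, -0.7, -0.0]
[ 0.0046 -0.0039 -0.    ]
```

Call:
jog_arm:
  increments:
    - [0,1.1,0.4,0.1,0,0,0]
    - [0,1.0,0.4,0,0,0,0]
    - [0,1.0,0.3,0,0,0,0]
    - [0,1.1,0.1,0,0,0,0]
    - [0,1.1,-0.1,0,0,0,0]
    - [0,1.1,-0.2,0,0,0,0]
    - [0,1.0,-0.4,0,0,0,0]

```text
clock: 13.65
ee_pos: [0.5638, -0.0873, 0.4154]
tool_rot: [-1.591, -0.002, -1.557]
force: [-3.8, -1.5, 1.8]
finger_gap: -0.0003
```

```bash
python3 -c "
from h import *
plan(10,.15,.246)"
```

```text
t 13.65 tcp [ 0.5638 -0.0873  0.4154] tip loc mm [ 24.6609  64.5162 242.396 ] appr(loc) [-0.0206 -0.0019 -0.9998] jaw(loc) [ 0.9996 -0.0168 -0.0206] F [-3.7903 -1.4679  1.8431]
ang deg 69.08099364866352 r mm 69.06876849747482 q fing -1.2056907897184692
[1.1, -0.2, 0.4]
[0.9, -0.5, -0.0]
[0.8, -0.7, -0.0]
[0.7, -0.8, -0.0]
[0.6, -1.0, -0.0]
[0.4, -0.9, -0.0]
[0.3, -1.1, -0.0]
[0.1, -1.1, -0.0]
[-0.0, -1.0, -0.0]
[-0.2, -1.1, -0.0]
[ 0.0025 -0.0205 -0.    ]
```

Call:
jog_arm:
  increments:
    - [0,1.1,-0.1,0.1,0,-0.02,0]
    - [0,1.0,-0.4,0,0,0,0]
    - [0,0.9,-0.6,0,0,0,0]
    - [0,0.8,-0.8,0,0,0,0]
    - [0,0.6,-1.0,0,0,0,0]
    - [0,0.4,-1.0,0,0,0,0]
    - [0,0.2,-1.1,0,0,0,0]

```text
clock: 14.35
ee_pos: [0.6216, -0.1322, 0.4157]
tool_rot: [-1.565, 0.015, -1.552]
force: [-1.1, 2.8, -1.0]
finger_gap: -0.0001
```

```bash
python3 -c "
from h import *
plan(10,.15,.241)
a=get_image('side');crop(a,(110,290,240,440),'s11',3.3)"
```

```text
t 14.35 tcp [ 0.6216 -0.1322  0.4157] tip loc mm [ 85.7526  20.7842 242.6728] appr(loc) [ 0.0061  0.0149 -0.9999] jaw(loc) [ 0.9999 -0.0112  0.006 ] F [-1.1103  2.8314 -1.0449]
ang deg 13.624301502946237 r mm 88.23547304722328 q fing -0.23778891951082376
[-1.4, -1.5, -0.2]
[0.1, -1.1, 0.0]
[-0.1, -1.0, 0.0]
[-0.3, -1.1, 0.0]
[-0.4, -1.0, 0.0]
[-0.6, -0.9, 0.0]
[-0.7, -0.8, 0.0]
[-0.8, -0.7, 0.0]
[-0.9, -0.6, 0.0]
[-1.0, -0.4, 0.0]
[-0.0151  0.0057 -0.    ]
```

View pics/s11.png

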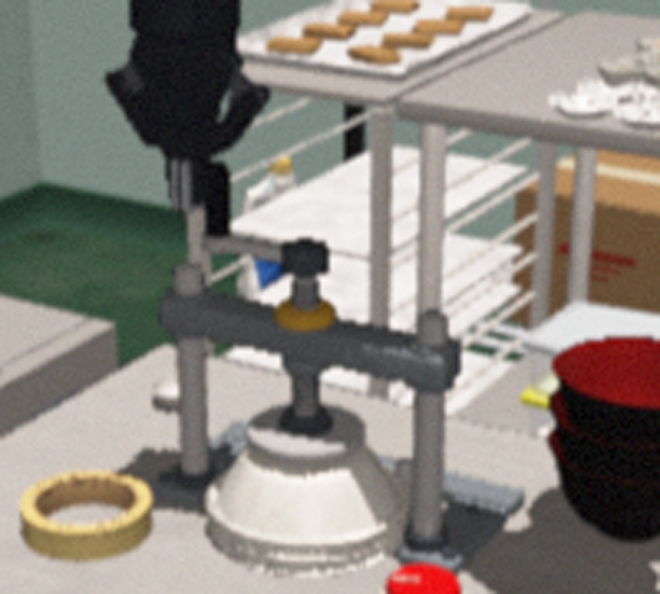

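Call:
jog_arm:
  increments:
    - [0,-0.5,0.5,0,-0.01,0,0]
    - [0,-0.9,0,-0.1,0,0,0]
    - [0,-0.1,-0.8,0,0,0,0]
    - [0,-0.1,-1.1,0,0,0,0]
    - [0,-0.3,-1.1,0,0,0,0]
    - [0,-0.4,-1.0,0,0,0,0]
    - [0,-0.5,-1.0,0,0,0,0]

```text
clock: 15.1
ee_pos: [0.5918, -0.1813, 0.4151]
tool_rot: [-1.56, 0.005, -1.552]
force: [-1.6, 4.6, -1.3]
finger_gap: 0.0004
```

```bash
python3 -c "
from h import *
plan(10,.15,.240)
a=avg('side','m1',2);crop(a,(110,290,240,440),'s12',3.3)"
```

```text
t 15.1 tcp [ 0.5918 -0.1813  0.4151] tip loc mm [ 55.2775 -29.087  242.1212] appr(loc) [ 0.0106  0.0049 -0.9999] jaw(loc) [ 0.9999 -0.012   0.0106] F [-1.6473  4.5683 -1.2503]
ang deg -27.75334065987337 r mm 62.463203566267715 q fing 0.484387172942406
[0.3, -1.3, -0.2]
[-0.7, -0.9, -0.0]
[-0.8, -0.7, -0.0]
[-0.9, -0.6, -0.0]
[-0.9, -0.5, -0.0]
[-1.1, -0.3, -0.0]
[-1.0, -0.1, -0.0]
[-1.1, -0.0, -0.0]
[-1.1, 0.1, -0.0]
[-1.0, 0.4, -0.0]
[-0.0053  0.0105 -0.    ][ WARN:0@3.631] global loadsave.cpp:1063 imwrite_ Unsupported depth image for selected encoder is fallbacked to CV_8U.
```

View pics/s12.png

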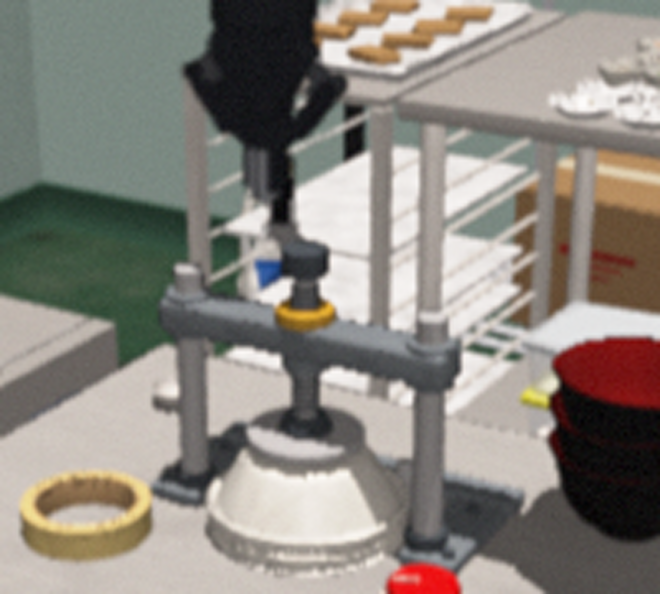

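Call:
jog_arm:
  increments:
    - [0,0.2,-1.1,-0.2,0,0.01,0]
    - [0,-0.5,-1.0,0,0,0,0]
    - [0,-0.7,-0.9,0,0,0,0]
    - [0,-0.9,-0.7,0,0,0,0]
    - [0,-1.0,-0.5,0,0,0,0]
    - [0,-1.0,-0.3,0,0,0,0]
    - [0,-1.0,0,0,0,0,0]

```text
clock: 15.9
ee_pos: [0.5431, -0.2137, 0.4125]
tool_rot: [-1.569, 0.037, -1.539]
force: [3.5, 3.1, -2.8]
finger_gap: 0.0001
```

```bash
python3 -c "
from h import *
plan(10,.15,.236)
a=avg('side','m2',3);crop(a,(110,290,240,440),'s13',3.3);crop(a,(215,265,300,367),'pm2',11.9)" 2>/dev/null
```

```text
t 15.9 tcp [ 0.5431 -0.2137  0.4125] tip loc mm [  4.0757 -54.5502 239.6004] appr(loc) [ 0.0015  0.0366 -0.9993] jaw(loc) [1.     0.0012 0.0016] F [ 3.5136  3.0916 -2.7729]
ang deg -85.72704950430612 r mm 54.70220767984772 q fing 1.4962192718703147
[-0.9, -1.8, -0.4]
[-1.1, 0.2, 0.0]
[-1.0, 0.3, 0.0]
[-1.0, 0.4, 0.0]
[-0.9, 0.6, 0.0]
[-0.8, 0.7, 0.0]
[-0.7, 0.8, 0.0]
[-0.6, 0.9, 0.0]
[-0.4, 1.0, 0.0]
[-0.3, 1.1, 0.0]
[-0.0366  0.0004 -0.    ]
```

View pics/s13.png

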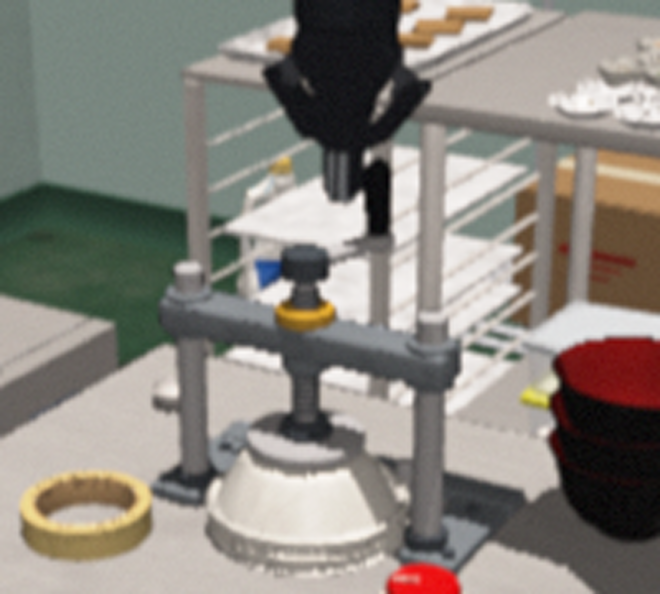

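View pics/pm2.png

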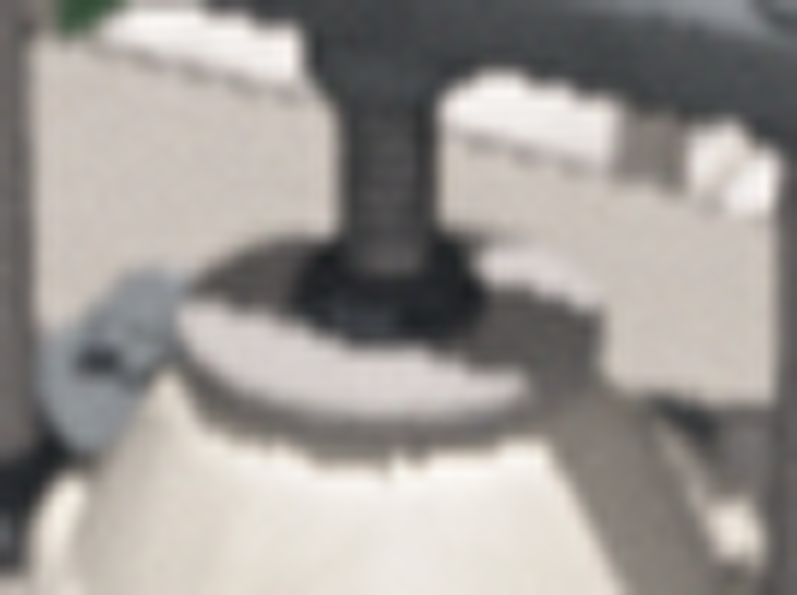

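```bash
cat >> h.py <<'E'
from scipy.optimize import brentq
K_S,o_S,M_S=cam('side')
u=o_S[:2]-BED;u/=np.linalg.norm(u)
def nearz(row,col,z0=0): # height of near rim point whose image row is 'row'
    f=lambda z:proj('side',np.r_[BED+.044*u,z],(K_S,o_S,M_S))[1]-row
    return brentq(f,0,.2)
def qfoot(uv,q0=1.71):
    # crank angle whose handle-foot image column matches, foot z following the screw
    qs=q0+np.linspace(-1,10.5,4000);
    P=np.array([proj('side',wor([.072*np.cos(q),-.072*np.sin(q),.2305-.002546*(q-1.71)]),(K_S,o_S,M_S)) for q in qs])
    d=np.hypot(*(P-uv).T);
    i=[k for k in range(1,len(d)-1) if d[k]<d[k-1] and d[k]<d[k+1]];return [(qs[k],d[k]) for k in i if d[k]<4]
def edge(a,c0=325,c1=336,r0=232,r1=262):
    # row of steepest bright->dark fall of the platen's lit face, subpixel, averaged over columns
    g=a.mean(2)[r0:r1];out=[]
    for c in range(c0,c1):
        p=cv2.GaussianBlur(g[:,c:c+1],(1,5),0.8)[:,0];d=-np.diff(p)
        k=int(np.argmax(d[1:-1]))+1;den=d[k-1]-2*d[k]+d[k+1];s=0.5*(d[k-1]-d[k+1])/den if den else 0
        out.append(r0+k+.5+s)
    return np.array(out)
E
python3 - <<'E'
from h import *
for n in('base','m1','m2'):
    e=edge(np.load(f'pics/{n}.npy'));print(n,e,np.median(e),nearz(np.median(e),0)*1e3)
    a=np.load(f'pics/{n}.npy').mean(2)[234:260,328:334].mean(1);print(a.round())
print(qfoot((353.6,182.1)),qfoot((325.8,179)))
E
```

```text
base [242.4564 242.6853 242.7859 242.9234 243.1451 243.2367 243.4102 243.4273
 243.2932 243.2155 243.0939] 243.14512818486136 92.97130878717635
[ 50.  55.  67. 104. 177. 222. 228. 226. 215. 184. 142. 123. 121. 124.
 126. 126. 124. 127. 144. 196. 238. 247. 246. 244. 242. 240.]
m1 [233.589  233.5552 233.447  248.2161 248.3297 248.4047 248.4352 248.4362
 248.4083 248.3324 248.4022] 248.3323946517944 79.41529904986686
[ 67.  72.  66.  49.  45.  50.  59.  64.  87. 157. 204. 214. 212. 205.
 178. 134. 113. 113. 123. 154. 208. 238. 240. 236. 234. 231.]
m2 [234.4945 234.6211 234.5783 249.2032 249.2717 249.3686 249.4384 249.3694
 249.3137 249.2813 249.4013] 249.28130632380152 76.92135761421407
[ 73.  69.  70.  66.  47.  43.  48.  59.  63.  85. 153. 202. 211. 210.
 203. 176. 131. 113. 119. 149. 205. 236. 238. 234. 232. 229.]
[(np.float64(8.152360590147538), np.float64(1.8879498912874482))] [(np.float64(7.108474618654664), np.float64(2.398936435959557))]
```

Call:
jog_arm:
  increments:
    - [0,0.3,-0.6,-0.2,-0.02,0,0]
    - [0,0.1,-0.8,-0.2,-0.01,0,0]
    - [0,-1.0,-0.2,0,0,0,0]
    - [0,-1.1,0.1,0,0,0,0]
    - [0,-1.0,0.3,0,0,0,0]
    - [0,-0.9,0.5,0,0,0,0]
    - [0,0,0,0,0,0,0]

```text
clock: 16.75
ee_pos: [0.5036, -0.229, 0.4102]
tool_rot: [-1.57, -0.011, -1.548]
force: [-0.7, -0.4, 0.9]
finger_gap: -0.0001
```

```bash
python3 -c "
from h import *
plan(8,.15,.236)
a=avg('side','m3',3);crop(a,(110,290,240,440),'s14',3.3)
e=edge(a,328,335);print(e,nearz(np.median(e),0))" 2>/dev/null
```

```text
t 16.75 tcp [ 0.5036 -0.229   0.4102] tip loc mm [-36.1565 -76.8623 237.1973] appr(loc) [ 0.0004 -0.0109 -0.9999] jaw(loc) [ 1.     -0.0075  0.0004] F [-0.692  -0.43    0.8859]
ang deg -115.19256794953209 r mm 84.94178438750166 q fing 2.010489584546628
[-0.4, 1.7, -0.1]
[-0.9, 0.6, -0.0]
[-0.8, 0.8, -0.0]
[-0.6, 0.9, -0.0]
[-0.5, 0.9, -0.0]
[-0.4, 1.0, -0.0]
[-0.2, 1.1, -0.0]
[-0.0, 1.1, -0.0]
[0.0109 0.0007 0.    ]
[249.4358 249.4292 249.5303 249.4725 249.5763 249.4185 249.3774] 0.07651481878493391
```

View pics/s14.png

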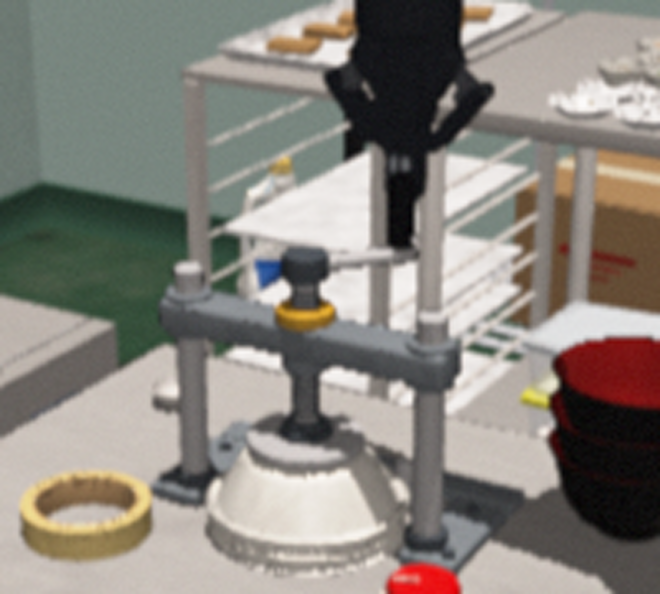

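Call:
jog_arm:
  increments:
    - [0,1.3,-0.2,0,0.01,0,0]
    - [0,1.3,0.2,0,0,0,0]
    - [0,0.2,0.6,-0.1,0,0,0]
    - [0,0,0,0,0,0,0]

```text
clock: 17.3
ee_pos: [0.5344, -0.2211, 0.4084]
tool_rot: [-1.571, 0.002, -1.546]
force: [-0.6, 0.2, 0.0]
finger_gap: 0.0002
```

```bash
python3 -c "
from h import *
print(qfoot((361.8,184.2)))
plan(10,.12,.235)" 2>/dev/null
```

```text
[(np.float64(2.8984221055263815), np.float64(1.3219466005510947)), (np.float64(8.586594148537134), np.float64(0.47998395584012477))]
t 17.3 tcp [ 0.5344 -0.2211  0.4084] tip loc mm [ -5.26   -67.5319 235.3936] appr(loc) [-0.0007  0.0023 -1.    ] jaw(loc) [ 1.     -0.0051 -0.0007] F [-0.6291  0.2375  0.0312]
ang deg -94.45374728967381 r mm 67.73644305514375 q fing 1.6485288810514782
[-0.9, -0.3, -0.0]
[-0.8, 0.2, -0.0]
[-0.8, 0.3, -0.0]
[-0.8, 0.3, -0.0]
[-0.7, 0.5, -0.0]
[-0.7, 0.6, -0.0]
[-0.6, 0.6, -0.0]
[-0.5, 0.7, -0.0]
[-0.4, 0.8, -0.0]
[-0.3, 0.8, -0.0]
[-0.0023 -0.0007  0.    ]
```

Call:
jog_arm:
  increments:
    - [0,-0.9,-0.2,0,0,0,0]
    - [0,-0.8,0.1,0,0,0,0]
    - [0,-0.8,0.3,0,0,0,0]
    - [0,-0.8,0.4,0,0,0,0]
    - [0,-0.7,0.5,0,0,0,0]
    - [0,-0.6,0.5,0,0,0,0]
    - [0,0,0,0,0,0,0]

```text
clock: 18.0
ee_pos: [0.4838, -0.2041, 0.4093]
tool_rot: [-1.568, -0.001, -1.546]
force: [-0.3, 0.0, -0.4]
finger_gap: 0.0
```

```bash
python3 -c "
from h import *
plan(8,.12,.235)
a=avg('side','m4',4);crop(a,(110,290,240,440),'s15',3.3)
crop(a,(150,230,290,390),'hs15',7.5)
e=edge(a,328,335);print(e,nearz(np.median(e),0))" 2>/dev/null
```

```text
t 18.0 tcp [ 0.4838 -0.2041  0.4093] tip loc mm [-54.6818 -49.7145 236.3452] appr(loc) [ 0.0029 -0.0014 -1.    ] jaw(loc) [ 1.     -0.0057  0.0029] F [-0.3035  0.0461 -0.4078]
ang deg -137.7241305098974 r mm 73.9028452489556 q fing 2.403739536844087
[-0.4, 0.8, -0.1]
[-0.5, 0.7, -0.0]
[-0.4, 0.8, -0.0]
[-0.3, 0.8, -0.0]
[-0.2, 0.8, -0.0]
[-0.1, 0.9, -0.0]
[0.0, 0.9, -0.0]
[0.1, 0.8, -0.0]
[0.0013 0.0029 0.    ]
[249.9666 250.0034 250.2359 250.2792 250.2646 250.1128 250.1793] 0.07455712128603947
```

View pics/hs15.png

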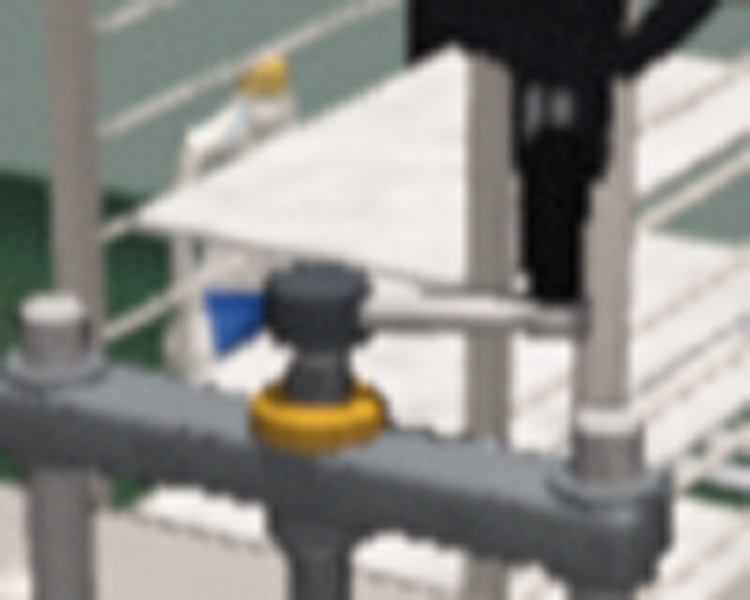

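```bash
python3 -c "
from h import *
print(qfoot((363.7,190.4)))
for q in (8.6,8.9,9.2,9.5):print(q,proj('side',wor([.072*np.cos(q),-.072*np.sin(q),.2305-.002546*(q-1.71)])))
t=cv2.imread('pics/hs15.png');b=np.load('pics/base.npy');m=np.load('pics/m4.npy')
g=lambda a:a.mean(2)[165:215,326:339]
# hub top: column profile of light->dark above hub
for n in('base','m1','m2','m3','m4'):
    a=np.load(f'pics/{n}.npy').mean(2)[170:205,329:336].mean(1);d=-np.diff(a);k=int(np.argmax(d[1:-1]))+1
    s=.5*(d[k-1]-d[k+1])/(d[k-1]-2*d[k]+d[k+1]);r=170+k+.5+s
    e=np.median(edge(np.load(f'pics/{n}.npy'),328,335));print(n,'hub row',r,'platen row',e,'diff',e-r,'zplaten',nearz(e,0)*1e3)
"
```

```text
[(np.float64(9.078342085521381), np.float64(0.3672587959540728))]
8.6 [361.6163 184.6958]
8.9 [363.5225 188.1562]
9.2 [362.6488 191.7523]
9.5 [358.9428 195.1809]
base hub row 177.54040289723858 platen row 243.23671365348167 diff 65.6963107562431 zplaten 92.73309225353181
m1 hub row 182.204029147021 platen row 248.40472990752437 diff 66.20070076050337 zplaten 79.22534122733894
m2 hub row 183.36410054988218 platen row 249.31369824397856 diff 65.94959769409638 zplaten 76.8361472034161
m3 hub row 184.17313218390805 platen row 249.43583063536298 diff 65.26269845145492 zplaten 76.51481878493391
m4 hub row 184.16986496090973 platen row 250.1793257678589 diff 66.00946080694916 zplaten 74.55712128603948
```

Call:
jog_arm:
  increments:
    - [0,-0.5,0.7,0,0,0,0]
    - [0,-0.5,0.7,-0.1,0,0,0]
    - [0,-0.4,0.8,0,0,0,0]
    - [0,-0.2,0.8,0,0,0,0]
    - [0,-0.1,0.8,0,0,0,0]
    - [0,0,0.8,0,0,0,0]
    - [0,0,0,0,0,0,0]

```text
clock: 18.9
ee_pos: [0.4669, -0.1564, 0.4077]
tool_rot: [-1.565, -0.004, -1.548]
force: [-0.0, 0.8, 0.7]
finger_gap: -0.0001
```

```bash
python3 -c "
from h import *
plan(8,.12,.234)
a=avg('side','m5',4);crop(a,(215,265,300,367),'pm5',11.9)
crop(a,(150,230,290,390),'hs16',7.5)
e=edge(a,328,335);print(e,nearz(np.median(e),0))" 2>/dev/null
```

```text
t 18.9 tcp [ 0.4669 -0.1564  0.4077] tip loc mm [-69.7455  -2.0054 234.7394] appr(loc) [ 0.0054 -0.0041 -1.    ] jaw(loc) [ 1.     -0.0072  0.0054] F [-0.0366  0.7562  0.6962]
ang deg -178.3530312320765 r mm 69.77436247211456 q fing 3.1128476259120132
[-0.2, 0.9, -0.1]
[0.1, 0.8, 0.0]
[0.2, 0.8, 0.0]
[0.3, 0.9, 0.0]
[0.4, 0.7, 0.0]
[0.5, 0.7, 0.0]
[0.6, 0.7, 0.0]
[0.6, 0.6, 0.0]
[0.0039 0.0055 0.    ]
[250.2868 250.2877 250.3666 250.4657 250.441  250.3594 250.5227] 0.07406368725644122
```

View pics/hs16.png

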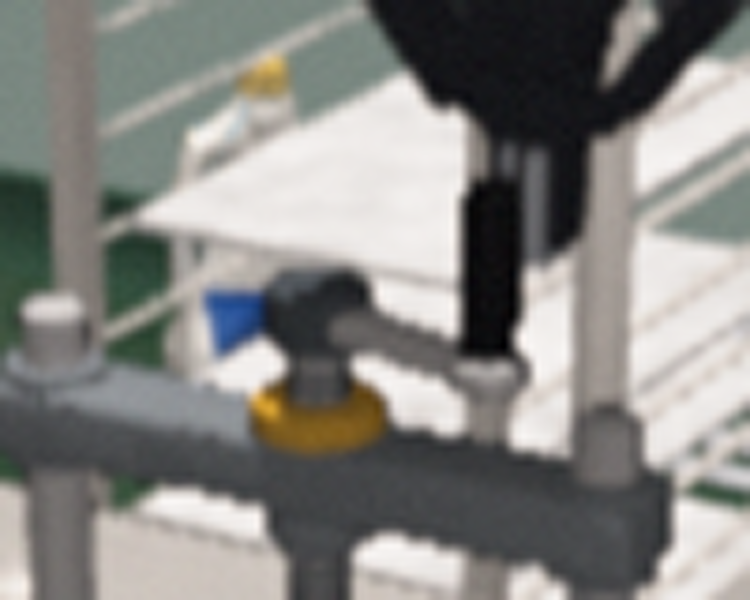

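View pics/pm5.png

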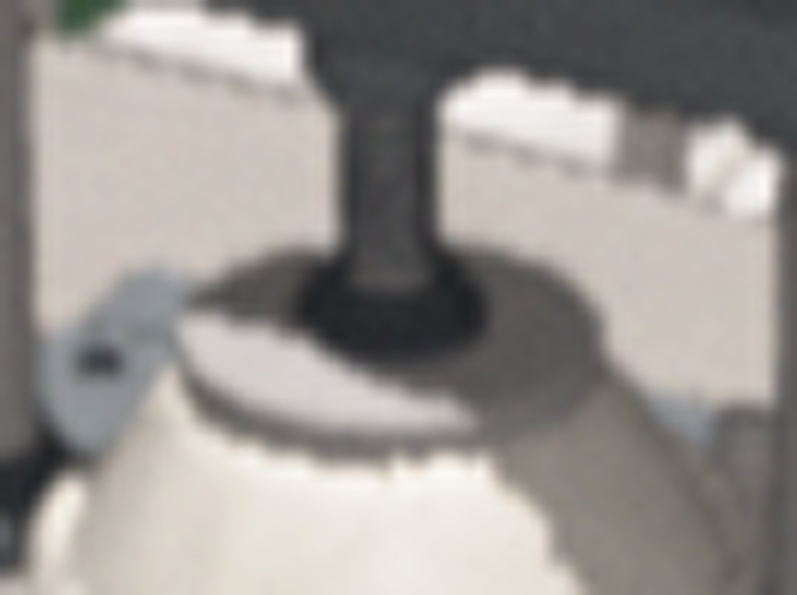

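```bash
python3 -c "
from h import *
print(qfoot((355.3,198.3)))
for q in (9.7,9.8,9.9,10.75):print(q,proj('side',wor([.072*np.cos(q),-.072*np.sin(q),.2305-.002546*(q-1.71)])))
for n in('base','m1','m2','m4','m5'):
    a=np.load(f'pics/{n}.npy').mean(2);print(n,[ (c,a[240:258,c-1:c+2].mean(1).round().astype(int).tolist()) for c in (322,)])
"
```

```text
[(np.float64(9.705248812203052), np.float64(1.1129224244667124))]
9.7 [355.0036 197.2173]
9.8 [352.6432 198.1269]
9.9 [350.0531 198.9503]
10.75 [323.3231 201.5111]
base [(322, [222, 198, 151, 120, 115, 121, 124, 123, 125, 124, 128, 151, 217, 247, 247, 242, 239, 238])]
m1 [(322, [139, 188, 206, 210, 210, 207, 190, 150, 118, 108, 111, 137, 200, 239, 239, 234, 229, 228])]
m2 [(322, [93, 135, 185, 204, 208, 207, 205, 188, 151, 113, 106, 127, 180, 227, 236, 233, 228, 227])]
m4 [(322, [85, 111, 163, 200, 206, 208, 207, 204, 184, 143, 112, 116, 161, 213, 236, 233, 228, 226])]
m5 [(322, [81, 92, 138, 186, 205, 208, 208, 208, 194, 157, 118, 115, 158, 214, 236, 234, 229, 228])]
```

Call:
jog_arm:
  increments:
    - [0,-0.1,0.8,-0.1,0,0,0]
    - [0,0.1,0.8,0,0,0,0]
    - [0,0.2,0.8,0,0,0,0]
    - [0,0.3,0.8,0,0,0,0]
    - [0,0.3,0.5,0,0,0,0]
    - [0,0,0,0,0,0,0]

```text
clock: 19.7
ee_pos: [0.4756, -0.1206, 0.4064]
tool_rot: [-1.566, -0.009, -1.554]
force: [-0.1, -1.1, -0.2]
finger_gap: -0.0001
```

```bash
python3 -c "
from h import *
plan(6,.1,.233)
a=avg('side','m6',4);crop(a,(215,265,300,367),'pm6',11.9)
crop(a,(150,230,290,390),'hs17',7.5)
e=edge(a,328,335);print(e,nearz(np.median(e),0))
a=a.mean(2);print(a[240:258,321:324].mean(1).round())" 2>/dev/null
```

```text
t 19.7 tcp [ 0.4756 -0.1206  0.4064] tip loc mm [-60.0177  32.6765 233.4037] appr(loc) [ 0.0051 -0.0089 -0.9999] jaw(loc) [ 0.9999 -0.0129  0.0052] F [-0.0702 -1.1173 -0.1575]
ang deg 151.43403771617966 r mm 68.33644622403888 q fing -2.643022557736609
[0.0, 0.8, -0.0]
[0.4, 0.6, -0.0]
[0.5, 0.5, -0.0]
[0.5, 0.5, -0.0]
[0.6, 0.4, -0.0]
[0.6, 0.4, -0.0]
[0.0088 0.0053 0.    ]
[236.2867 235.6467 239.6337 239.7096 239.6495 239.6233 239.5396] 0.10210121359241266
[ 83.  83.  84.  86.  83.  86.  84.  87.  92.  98. 102. 109. 123. 134.
 138. 140. 143. 142.]
```

View pics/hs17.png

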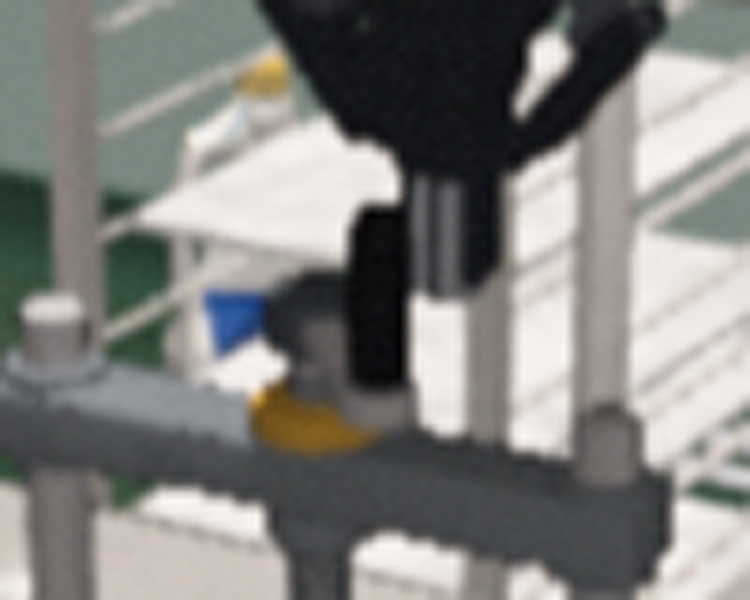

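View pics/pm6.png

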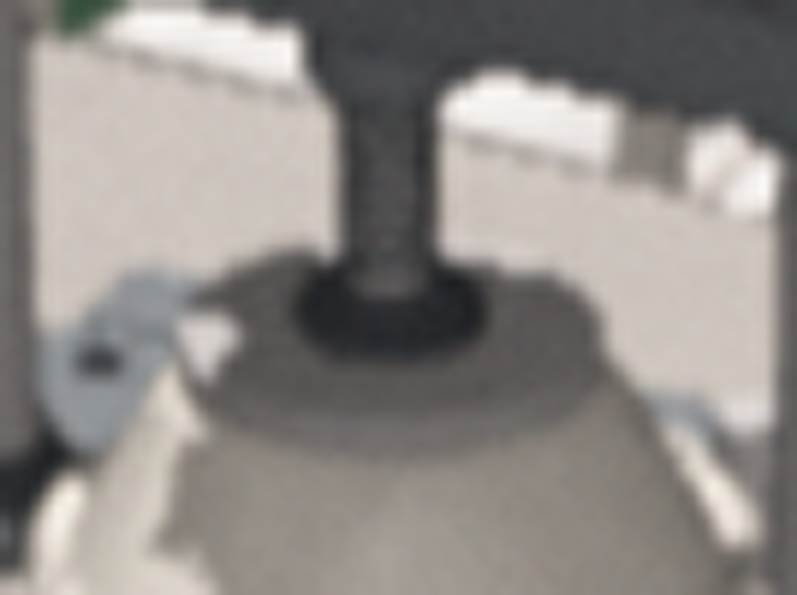

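Call:
jog_arm:
  increments:
    - [0,-0.3,-1,0.5,0.01,0,0]
    - [0,0,-1,4,0,0,0]
    - [0,0,-2,4,0,0,0]
    - [0,1,-4,0,0,0,0]
    - [0,2,-4,0,0,0,0]
    - [0,2,-3,0,0,0,0]
    - [0,0,0,0,0,0,0]

```text
clock: 20.6
ee_pos: [0.5214, -0.2717, 0.4952]
tool_rot: [-1.567, 0.01, -1.547]
force: [-1.1, 0.0, -1.3]
finger_gap: -0.0002
```

```bash
python3 -c "
from h import *
st(.173)
a=avg('side','m7',4);crop(a,(215,265,300,367),'pm7',11.9)
crop(a,(150,230,290,390),'hs18',7.5)
e=edge(a,328,335);print(e,nearz(np.median(e),0))
b=avg('top','mt7',2);crop(b,(160,290,310,430),'mt7',4.5)
a=a.mean(2);print(a[240:258,321:324].mean(1).round())" 2>/dev/null
```

```text
t 20.6 tcp [ 0.5214 -0.2717  0.4952] tip loc mm [ -18.9499 -116.4684  322.2192] appr(loc) [ 0.0041  0.0096 -0.9999] jaw(loc) [ 1.     -0.0064  0.004 ] F [-1.131   0.0009 -1.269 ]
[250.3028 250.4157 250.7642 239.6571 239.729  239.663  239.5801] 0.10182820206142189
[ 80.  90. 132. 182. 203. 205. 204. 204. 191. 154. 116. 112. 155. 211.
 234. 231. 227. 225.]
```

View pics/hs18.png

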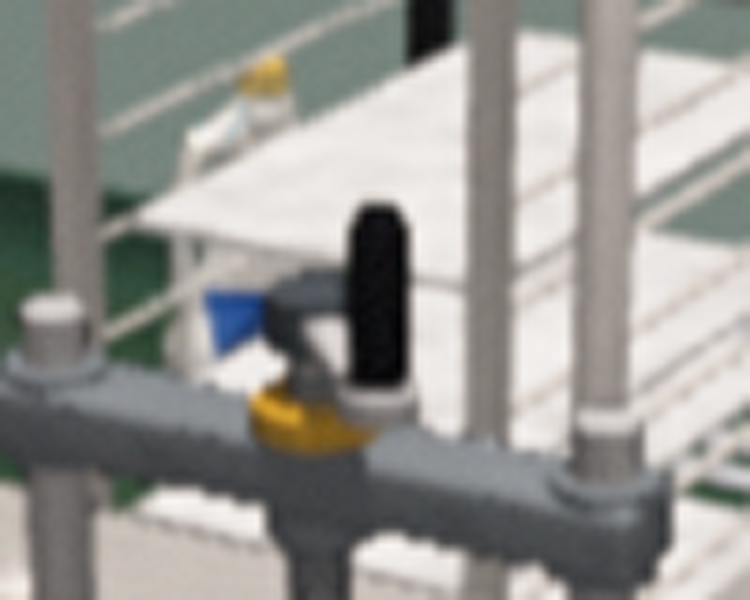

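View pics/pm7.png

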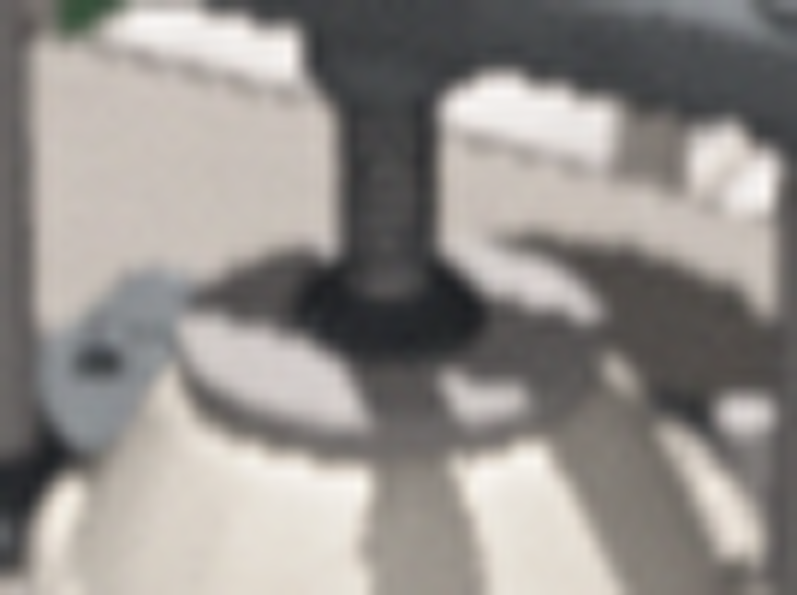

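View pics/mt7.png

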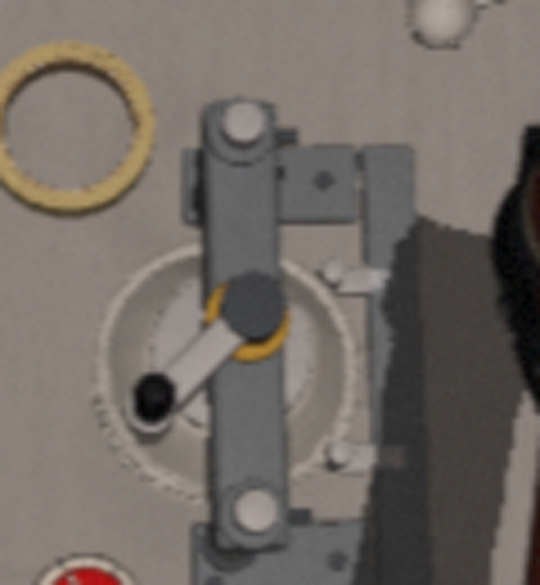

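```bash
python3 -c "
from h import *
print(qfoot((340.4,201.0)))
l=loc(plane('top',(310+155/4.5,160+396/4.5),.2637));print(l*1e3,2*np.pi-np.arctan2(l[1],l[0])+2*np.pi)
l=loc(plane('top',(310+253/4.5,160+306/4.5),.206));print('hub',l*1e3)
Q=dict(base=1.71,m1=7.11,m2=8.15,m3=8.59,m4=9.08,m5=9.705,m7=10.25)
for n in Q:
    a=np.load(f'pics/{n}.npy').mean(2);r=[]
    for c in range(319,328):
        # crossing of mid level (160) on the falling edge, from below the bright plateau
        p=a[232:262,c];k=[i for i in range(3,29) if p[i]>=160>p[i+1] and p[i-2]>180]
        r.append(232+k[0]+(p[k[0]]-160)/(p[k[0]]-p[k[0]+1]) if k else np.nan)
    r=np.array(r);z=np.nanmean([nearz(x+0,0) for x in r if x==x])*1e3
    print(n,Q[n],r.round(2),'z',z,'z+2.546q',z+2.546*Q[n])
"
```

```text
[(np.float64(10.225753938484623), np.float64(0.07154057857950465))]
[-51.8899  51.0432 263.7   ] 10.201951385666145
hub [  1.3617  -1.2868 206.    ]
base 1.71 [240.63 241.07 241.5  241.8  242.23 242.49 242.74 242.97 243.15] z 95.77581366098548 z+2.546q 100.12947366098548
m1 7.11 [245.5  246.08 246.44 246.77 247.16 247.35 247.49 247.73 248.11] z 83.01454457870119 z+2.546q 101.11660457870119
m2 8.15 [235.42 235.02 247.4  247.78 248.18 248.34 248.57 248.84 249.05] z 87.02227728279541 z+2.546q 107.77217728279541
m3 8.59 [235.99 235.37 235.   248.27 248.44 248.68 249.01 249.39 249.46] z 89.60295222771094 z+2.546q 111.47309222771094
m4 9.08 [236.39 235.93 235.4  235.14 248.89 249.21 249.35 235.07 249.87] z 96.63016300422461 z+2.546q 119.74784300422462
m5 9.705 [236.53 236.29 236.03 235.4  235.18 235.02 249.79 235.05 250.3 ] z 104.02734415685204 z+2.546q 128.73627415685203
m7 10.25 [236.45 236.23 235.94 235.35 235.12 235.   249.68 235.1  235.4 ] z 108.44691753533981 z+2.546q 134.5434175353398
```

```bash
python3 -c "
from h import *
Q=dict(base=1.71,m1=7.11,m2=8.15,m3=8.59,m4=9.08,m5=9.705,m7=10.21)
for n in Q:
    a=np.load(f'pics/{n}.npy').mean(2);r=[]
    for c in range(321,329):
        p=a[:,c];k=max(i for i in range(238,254) if p[i]>=160>p[i+1] and p[i+2]<150)
        r.append(k+(p[k]-160)/(p[k]-p[k+1]))
    z=nearz(np.mean(r),0)*1e3;print(n,Q[n],np.round(r,2),z,z+2.546*Q[n])
"
```

```text
base 1.71 [241.5  241.8  242.23 242.49 242.74 242.97 243.15 243.28] 94.59789780315803 98.95155780315804
m1 7.11 [246.44 246.77 247.16 247.35 247.49 247.73 248.11 248.22] 81.84059546306432 99.94265546306431
m2 8.15 [247.4  247.78 248.18 248.34 248.57 248.84 249.05 249.18] 79.18934585712553 99.93924585712553
m3 8.59 [247.69 248.27 248.44 248.68 249.01 249.39 249.46 249.46] 78.18747979881826 100.05761979881825
m4 9.08 [248.25 248.65 248.89 249.21 249.35 249.53 249.87 250.02] 77.0824918892753 100.20017188927531
m5 9.705 [248.61 248.91 249.25 249.52 249.79 250.08 250.3  250.42] 76.05704508104104 100.76597508104103
m7 10.21 [248.53 248.83 249.2  249.44 249.68 249.96 250.27 250.37] 76.2555263246946 102.2501863246946
```

Contact was at q ≈ 9.37. The platen height levels off between the m4 and m5 views, and the m7 view is unchanged from m5. The crank is now at q ≈ 10.21, so the target is about 10.9 and I need another 0.7 rad.

Call:
jog_arm:
  increments:
    - [0,-2,4,0,0,-0.01,0]
    - [0,-2,4,0,0,0,0]
    - [0,-1.2,2,0,0,0,0]
    - [0,0,0,0,0,0,0]
    - [0,0,0,-3,0,0,0]
    - [0,0,0,-4,0,0,0]
    - [0,0,0,-1.5,0,0,0]
    - [0,0,0,0,0,0,0]

```text
clock: 21.7
ee_pos: [0.4652, -0.157, 0.4124]
tool_rot: [-1.548, 0.004, -1.529]
force: [-1.1, 0.2, 0.5]
finger_gap: -0.0001
```

```bash
python3 -c "
from h import *
plan(9,.1,.232)"
```

```text
t 21.7 tcp [ 0.4652 -0.157   0.4124] tip loc mm [-68.5507  -1.1159 239.4755] appr(loc) [ 0.0223  0.0042 -0.9997] jaw(loc) [0.9997 0.0112 0.0223] F [-1.1064  0.234   0.4689]
ang deg -179.0674143751168 r mm 68.5598039503107 q fing 3.125315963878813
[-0.3, 0.7, -0.7]
[0.0, 0.7, -0.0]
[0.2, 0.7, -0.0]
[0.2, 0.7, -0.0]
[0.3, 0.7, -0.0]
[0.3, 0.6, -0.0]
[0.4, 0.6, -0.0]
[0.5, 0.5, -0.0]
[0.5, 0.5, -0.0]
[-0.0049  0.0221 -0.    ]
```

Call:
jog_arm:
  increments:
    - [0,-0.2,0.7,-0.6,0,0.02,0]
    - [0,0,0.7,-0.1,0,0,0]
    - [0,0.1,0.7,0,0,0,0]
    - [0,0.2,0.7,0,0,0,0]
    - [0,0.3,0.7,0,0,0,0]
    - [0,0.3,0.6,0,0,0,0]
    - [0,0.4,0.6,0,0,0,0]
    - [0,0,0,0,0,0,0]

```text
clock: 22.5
ee_pos: [0.4784, -0.1079, 0.4085]
tool_rot: [-1.564, -0.002, -1.531]
force: [-0.0, 0.3, -0.1]
finger_gap: 0.0001
```

```bash
python3 -c "
from h import *
plan(5,.1,.232)
a=avg('side','m8',1);crop(a,(150,230,290,390),'hs19',7.5)" 2>/dev/null
```

```text
t 22.5 tcp [ 0.4784 -0.1079  0.4085] tip loc mm [-56.5529  46.6235 235.5387] appr(loc) [ 0.0067 -0.0015 -1.    ] jaw(loc) [0.9999 0.0092 0.0067] F [-0.0431  0.321  -0.1274]
ang deg 140.49706408295015 r mm 73.29383249405711 q fing -2.4521363576329476
[0.6, 0.5, -0.4]
[0.5, 0.5, 0.0]
[0.6, 0.4, 0.0]
[0.6, 0.4, 0.0]
[0.6, 0.3, 0.0]
[0.0013 0.0067 0.    ]
```

View pics/hs19.png

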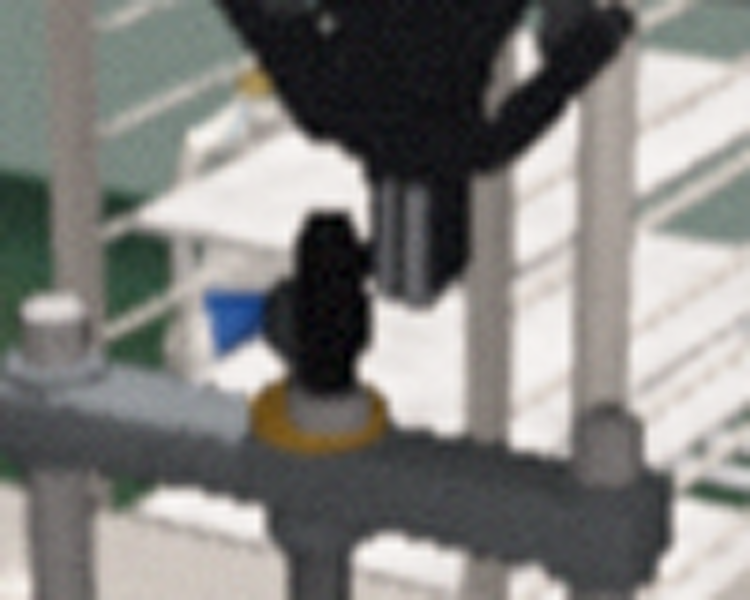

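Call:
jog_arm:
  increments:
    - [0,0.5,0.5,-0.3,0,0,0]
    - [0,0.5,0.5,0,0,0,0]
    - [0,0.5,0.4,0,0,0,0]
    - [0,0.6,0.4,0,0,0,0]
    - [0,0,0,0,0,0,0]

```text
clock: 23.05
ee_pos: [0.5001, -0.0893, 0.4046]
tool_rot: [-1.569, -0.002, -1.534]
force: [-0.7, -0.8, 0.2]
finger_gap: 0.0001
```

```bash
python3 -c "
from h import *
plan(5,.1,.232)
a=avg('side','m9',1);crop(a,(150,230,290,390),'hs20',7.5)
for q in (10.6,10.8,10.9,11.0):print(q,proj('side',wor([.072*np.cos(q),-.072*np.sin(q),.2305-.002546*(q-1.71)])))" 2>/dev/null
```

```text
t 23.05 tcp [ 0.5001 -0.0893  0.4046] tip loc mm [-35.0924  64.4964 231.5875] appr(loc) [ 0.0021 -0.0016 -1.    ] jaw(loc) [1.     0.0069 0.002 ] F [-0.7483 -0.8386  0.1572]
ang deg 118.5505639788517 r mm 73.42525846337018 q fing -2.0690976715271514
[0.7, 0.2, 0.0]
[0.7, 0.3, 0.0]
[0.7, 0.2, 0.0]
[0.7, 0.1, 0.0]
[0.7, 0.1, 0.0]
[0.0015 0.0021 0.    ]
10.6 [328.1428 201.6871]
10.8 [321.7636 201.3932]
10.9 [318.7419 201.0716]
11.0 [315.8784 200.6405]
```

View pics/hs20.png

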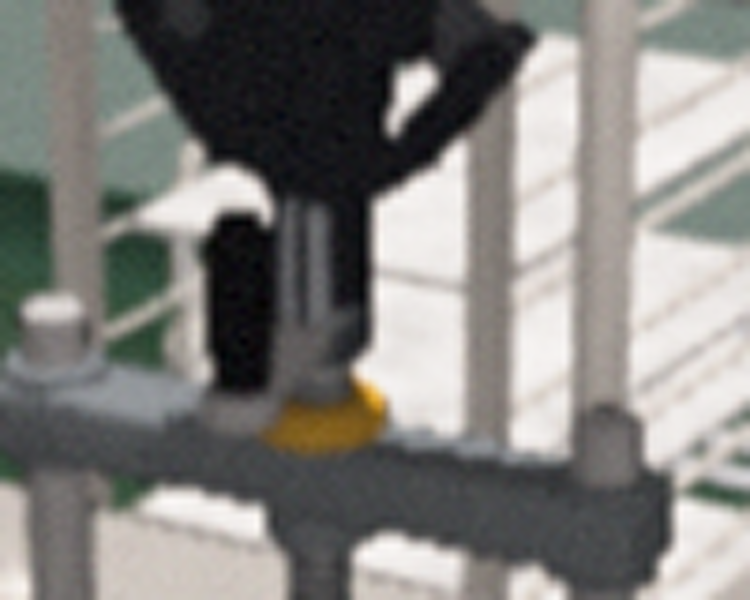

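Call:
jog_arm:
  increments:
    - [0,0.5,0.2,0,0,0,0]
    - [0,0,0,0,0,0,0]
    - [0,-0.8,-0.2,0.3,0,0,0]
    - [0,-1,0,3,0,0,0]
    - [0,0,0,5,0,0,0]
    - [0,0,-3,3,0,0,0]
    - [0,0,-4,0,0,0,0]
    - [0,0,-4,0,0,0,0]
    - [0,0,-4,0,0,0,0]
    - [0,0,-4,0,0,0,0]

```text
clock: 24.1
ee_pos: [0.4844, -0.2738, 0.5284]
tool_rot: [-1.552, 0.001, -1.512]
force: [0.2, 0.6, 0.6]
finger_gap: 0.0
```

Call:
jog_arm:
  increments:
    - [0,0,-4,0,0,0,0]
    - [0,0,-4,0,0,0,0]
    - [0,0,0,0,0,0,0]
    - [0,0,0,0,0,0,0]

```text
clock: 24.5
ee_pos: [0.4807, -0.3638, 0.5291]
tool_rot: [-1.547, -0.003, -1.524]
force: [0.6, 0.8, 0.7]
finger_gap: -0.0001
```

```bash
python3 -c "
from h import *
st(.173)
a=avg('side','f',4);crop(a,(150,230,290,390),'hsf',7.5);crop(a,(150,340,230,470),'sf',3.1)
b=avg('top','ft',2);crop(b,(160,310,290,450),'tf',4)
np_=None
r=[]
g=a.mean(2)
for c in range(321,329):
    p=g[:,c];k=[i for i in range(238,254) if p[i]>=160>p[i+1] and p[i+2]<150]
    if k:k=max(k);r.append(k+(p[k]-160)/(p[k]-p[k+1]))
print(np.round(r,2),nearz(np.mean(r),0))" 2>/dev/null
```

```text
t 24.5 tcp [ 0.4807 -0.3638  0.5291] tip loc mm [ -59.1255 -209.3915  356.1866] appr(loc) [ 0.0234 -0.0025 -0.9997] jaw(loc) [0.9996 0.0169 0.0233] F [0.5535 0.773  0.6796]
[249.43 249.98 250.24 250.3 ] 0.07506232228207065
```

View pics/hsf.png

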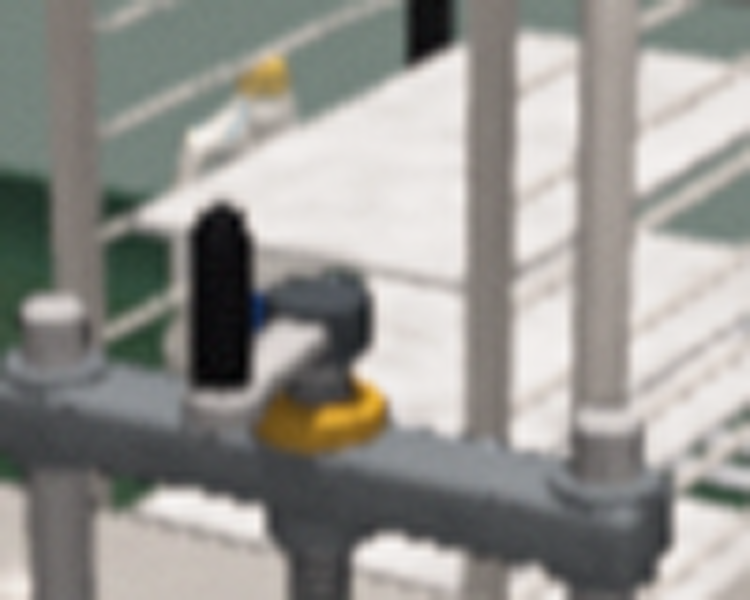

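View pics/sf.png

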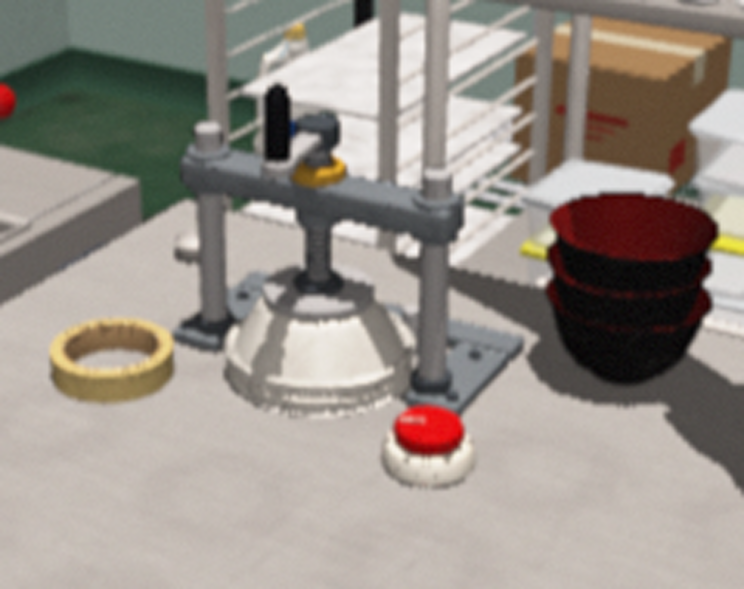

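View pics/tf.png

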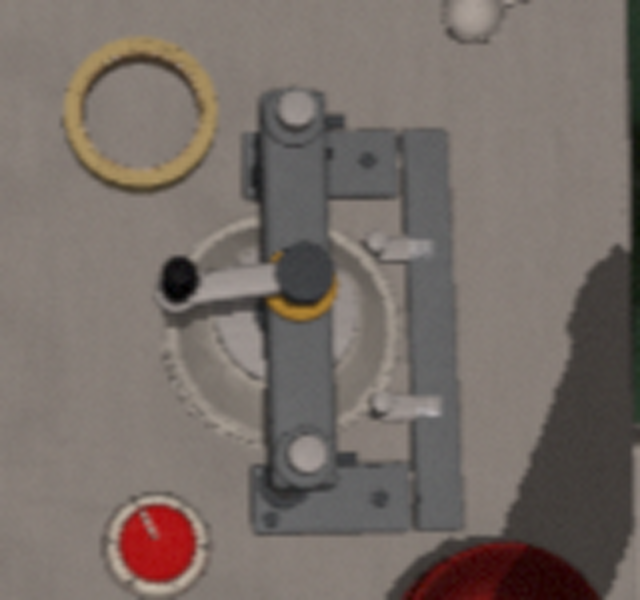

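```bash
python3 -c "
from h import *
l=loc(plane('top',(290+180/4,160+277/4),.262));print(l*1e3,4*np.pi-np.arctan2(l[1],l[0]))
print(hand_in())"
```

```text
[-10.9869  70.3246 262.    ] 10.84059599134295
the job is handed in; nothing more can be done
None
```

The stack is against the stop pins, centred under the platen, and nipped about a quarter turn past contact. I handed the job in at about 25 s with the robot clear of everything.

- **Seating the stack:** I pushed it in with the open fingertips, then seated it with closed fingers until the push force rose to about 7 N. The camera fit then put its centre within about 2 mm of the bed point.
- **Winding the crank:** I pushed the handle clockwise with closed fingers from about q = 1.71 to about 10.86 (the final views gave 10.84 from the top and 10.88 from the side). Contact came out at about q = 9.37, where the platen stopped dropping. That makes the nip about 1.5 rad, against 1.57 for a quarter turn.
- **Last checks:** In the final views the platen stands where it did when it first stopped on the stack. The stack is still at the pins, and the tape, timer and soup bowls look undisturbed.
- **What disagreed:** The first baseline picture alone would put contact at about q = 9.0, making the nip about 1.9 rad. I went with the later readings, which agree with each other. One platen reading (m3) disagreed with the rest in its first evaluation but matched once I re-measured it another way. I did not re-measure the bystanders' positions at the end, only looked at them.

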